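Load the meals carrier and latch its drawer

TASK

Load the meals-delivery carrier: stand every covered dish that is on the worktop flat on the floor of the carrier's open drawer, side by side and never tipped, then push the drawer fully home until it clicks in. After that, flip the draw latch's loop forward so that its bar lies hooked in front of the keeper on the drawer front, and swing the lever back and down until it snaps shut with the loop pulled tight; do not upset the other kitchen things.

Things in the scene. Friction and masses are not known exactly. Their poses are not given: they have to be found in the camera images.
- carrier: Steel meal carrier that stands firm, 240 (x) x 350 (y) x 125 mm high. Origin: centre of its underside on the worktop. Its x points from the drawer front to the back, y across, z up. The drawer comes out to -x. On the flat top, mid-width, sits the draw latch; its lever and loop turn in the carrier's x-z plane. All points of drawer and latch share these axes or turn in that plane.
- drawer (a joint): How far the drawer is out (m): 0 home, up to 0.17. Slides with about 1.5 N of friction; the last 12 mm ride over a spring roller catch (needs 5 to 8 N), which then draws it home and holds it. The drawer front is a thick steel panel 36 mm deep (x), 346 wide, its top level with the carrier's top (z 125 mm).
- drawer_floor (a point): Centre of the drawer's inner floor, 25 mm above the worktop; axes as the carrier's. Inside 145 (x) x 290 (y) mm; side and back walls 35 mm high, 4 mm thick; the front panel rises 100 mm above this floor. All dishes fit in three columns across y, with about 10 mm to spare all round: the large one (long side along x) in one, small ones (long side along y) two behind each other in the others.
- drawer_handle (a point): Middle of the bar handle on the drawer front: round bar 10 mm thick, 100 mm long along y, 25 mm off the panel, 87 mm above the worktop. Pushing it along the carrier's +x shuts the drawer.
- keeper (a point): Seat of the loop's bar: middle of the hooked keeper on the drawer front's top, 5 mm above that top, which reaches 24 mm in front of here (-x). Upright lug 16 mm wide (y) just behind (+x), 19.5 mm high in all, its lip overhanging 6 mm to -x. The bar must come down at least 6 mm in front of this point (it does with the lever at 1.9 or more), and is then pulled +x under the lip.
- lever (a joint): Latch lever's angle (rad): 0 shut, lying flat to the carrier's +x; pi/2 upright; 2.3 fully open, leaning forward to -x. It starts open and stays where it is left (friction 0.12 N m). With the loop hooked it stiffens below about 1.4 (up to 0.4 N m), passes centre at about 0.35 and then snaps to 0 by itself.
- lever_hinge (a point): The lever's hinge axis (along y), fixed on the carrier, 12 mm above its top. The lever is a flat steel plate 26 mm wide and 92 mm long.
- lever_tip (a point): Free end of the lever, 88 mm from its hinge: the place to push. The upper face (the one seen from above when shut) is 6 mm from the hinge line; when the lever stands open that face looks forward, to -x.
- loop (a joint): Angle of the loop to the lever (rad): pi means folded along the lever, 0 means it points straight away from it. The loop's direction in the carrier's x-z plane, from +x towards up, is pi - loop + lever. It starts thrown back to +x against its stop (4.04), its bar up to 0.28 m above the worktop, and swings freely: once pushed forward past upright it falls to -x by its own weight.
- bail (a joint): How far the spring-loaded loop is stretched (m): 0 slack, about 0.006 when the latch is properly shut. Spring 6000 N/m.
- loop_hinge (a point): Pin on the lever on which the loop swings, 22 mm from the lever's hinge and 0.4 rad below the lever's plane.
- loop_bar (a point): Middle of the loop's crossbar, 111 mm from the loop's pin: round bar along y, 8 mm thick, 84 mm long, joining two side rods (at 42 mm either side), so there are 75 mm free between the rods. Pushing it to -x from behind at this height flips the loop.
- large_dish: The large covered dish: white dish with a steel lid clipped on, one rigid piece, about 280 to 560 g. 120 (own x) x 80 (own y) mm, lid top 36 mm above the underside. On the lid a black block handle, 44 (x) x 14 (y) mm, from 36 to 60 mm high, in the middle. Origin: centre of the underside. z up. May be absent.
- small_dish_1: A small covered dish, like the large one: white with steel lid, one rigid piece, about 175 to 350 g. 80 (own x) x 56 (own y) mm, lid top 36 mm above the underside. Black block handle across it in the middle: 14 (x) x 36 (y) mm, from 36 to 60 mm high. Origin: centre of the underside. z up. May be absent.
- small_dish_2: A small covered dish, like the large one: white with steel lid, one rigid piece, about 175 to 350 g. 80 (own x) x 56 (own y) mm, lid top 36 mm above the underside. Black block handle across it in the middle: 14 (x) x 36 (y) mm, from 36 to 60 mm high. Origin: centre of the underside. z up. May be absent.
- small_dish_3: A small covered dish, like the large one: white with steel lid, one rigid piece, about 175 to 350 g. 80 (own x) x 56 (own y) mm, lid top 36 mm above the underside. Black block handle across it in the middle: 14 (x) x 36 (y) mm, from 36 to 60 mm high. Origin: centre of the underside. z up. May be absent.
- small_dish_4: A small covered dish, like the large one: white with steel lid, one rigid piece, about 175 to 350 g. 80 (own x) x 56 (own y) mm, lid top 36 mm above the underside. Black block handle across it in the middle: 14 (x) x 36 (y) mm, from 36 to 60 mm high. Origin: centre of the underside. z up. May be absent.
- spice_tin: Bystander among the dishes: low round spice tin, 44 mm across, 40 mm high. Origin: centre of its underside.
- mug: Bystander: white mug, 80 mm across, 85 mm high. Origin: centre of its underside.
- jar: Bystander: jar with a lid, 72 mm across, 100 mm high. Origin: centre of its underside.
- bowl: Bystander: white bowl, 110 mm across, 45 mm high. Origin: centre of its underside.
- spoon: Bystander: wooden-handled spoon lying flat, 220 mm long. Origin: its middle, on the worktop.
Not all that is in view belongs to the job. Leave any purple or red look-alike of the small_dish_2 alone.

How it is judged:
By the outcome, as a careful person would: the job done as asked, in the order asked, and still so for the second after the job is handed in, with the robot touching nothing.
Of large_dish, small_dish_1, small_dish_2, small_dish_3, small_dish_4 only 3 to 5 are there at a start; the rules pass over those that are not, and their reading is None.
At some moment in a run one of large_dish, small_dish_1, small_dish_2, small_dish_3, small_dish_4 may be knocked a few centimetres aside while the robot is not near it.
It also fails if it takes over 210 s, if anything falls off the work surface, if the arm or the gripper's body presses on something with over 40 N, if the wrist force passes 120 N, or if a joint passes its speed limit or range.

ROBOT

A 6-joint arm with a two-finger parallel gripper is mounted at the origin on the work surface. World frame = base frame: x ahead of the robot, y to its left, z up, the work surface at z = 0. Lengths are in m, angles in rad, forces in N, time in s.
With the tool pointing down it reaches from about 0.4 to 0.825 m from the base axis. Payload 7 kg.
Tool frame: the origin (TCP) lies on the centre line of the jaws, within the pads' length; the fingertips stand 25 mm ahead of it and the grasp point (between the pads) lies 6 mm ahead of it; z points along the fingers, y is the line along which they close (so a half turn about z gives the same grasp; the last joint's range is limited). The gripper opens to 85 mm and grips with 20 to 120 N. Pads are 22 mm wide; open, the fingers measure 114 mm over their backs; the gripper's body (76 mm by 85 mm) begins 54 mm behind the grasp point. The pads swing forward as they close: fully open they stand 13 mm farther back than shut.
Start: joints at [-1.03, 0.359, 0.012, 0, -1.224, -0.288], TCP at [0.169, -0.654, 0.256] pointing down, gripper open.
Joint ranges: [-3.07, 3.07], [-1.43, 2.12], [-1.02, 1.25], [-3.03, 1.67], [-3.05, -0], [-3.03, 3.03]. Speed limits (rad/s): [2.39, 2.39, 3.01, 3.14, 3.14, 3.14].

INTERFACE

Orientations are given as a rotation vector (axis times angle).
In Python, from station import arm gives the robot as it stands.
- The arm moves only by the tool drive_tool, never from a script. Its argument "plan" is a list of rows, each a list of 2 entries, a list of its own where there are three numbers: the shift along the tool's x, y, z in m, then the turn about the tool's z in units of 8 degrees (1.0 is 8 degrees). In form: [[[tx, ty, tz], roll], ...]. A call has exactly 5 rows; each row shifts and turns the commanded pose from where the row before left it, along the tool's axes as they then stand; what a row does not reach is not made up. A row lasts 1/8 s, in which the tool goes at most 62.5 mm and 10.7 degrees, less where a joint would pass 70% of its speed; a pose out of reach is approached as far as the arm can. A call is refused whole if a number of a shift passes 0.0625 or a number of a turn 1, either way. A call with a gripper value outside its range is refused whole. "hand" is the gripper command: -1 is shut, 1 is fully open, values between are in proportion, set as the call begins (left out, the last holds). The fingers move at their own pace and stop on an object; the grip force is fixed at half the most. Time passes only in rows, so rows that do not move let the fingers close, or fill a call up. It gives the time, the measured TCP pose, the force, the opening and the grip force at its end, in the units of the state.
- arm.get_obs(): the state, without advancing time (a new reading comes with each control period).
- arm.get_image(name): name is "scene" or "top" or "wrist"; returns (picture, depth): 400x640x3 uint8, blue, green, red; 400x640 float32, m along the optical axis (not along the pixel's ray), 0 where there is no reading.
- arm.camera_params(name): a dict with "fx", "fy", "cx", "cy" (pixels), "k1" (the pictures are not rectified: a ray, as slopes to the right and down, at radius r is drawn at 1 + k1 r^2 times it, then the intrinsics apply), "position" and "attitude" of the camera in the world; the wrist camera has in their place "mount" (4x4, takes a point from camera to tool coordinates, whose origin is the TCP and whose axes are the flange's). Camera axes: x right, y up, looking along -z (the intrinsics and any distortion apply to the point x, -y, -z); pixel columns grow to the right and rows downward; lengths in m; the calibration is good to about 2 mm. A picture is of the moment at which its call begins: read the wrist's pose just before it. camera_params takes no time and is no camera call.
- arm.job_done(): hands the job in; it is judged then, once.
The state is a dict: "clock": time; "joint_positions": joint angles; "joint_vel": joint speeds; "joint_efforts": joint torques, N m; "tool_pos": TCP position; "orientation": TCP orientation; "wrist_force": force on the tool from outside, world axes, zero at the start; "torque": the same for the moment, N m; "finger_gap": opening from 0.0 (shut) to 1.0 (fully open); "grip_force": force on a finger pad.
Only numpy, scipy, OpenCV 4.12 (cv2) and the standard library are available. Lean on these libraries where they do the work, as an engineer would, in place of code of your own. Each camera call takes 0.05 s, during which the arm holds its last target. There are 200 camera calls.

## Working session

There is one attempt and no reset: what is moved stays moved. The work goes in short steps, Python scripts to look and compute and a tool call to move; the robot and the scene stay as the last step left them, time stands still between calls to the robot, and variables do not carry over. Pictures are saved under pics/ and viewed, at most 14 in all, crops included, and the job is handed in when it is done.

Besides the shell and the picture viewer there is one more tool, called in YAML: its name, and indented under it one key for each argument. drive_tool: Moves the arm, as the interface text tells. Its arguments: {"type":"object","properties":{"plan":{"type":"array"},"hand":{"type":"number"}},"required":["plan"]}

```bash
ls; mkdir -p pics
cat > h.py <<'E'
import numpy as np, cv2
from scipy.spatial.transform import Rotation as R
from station import arm
def campose(n,obs=None):
    p=arm.camera_params(n)
    if 'mount' in p:
        o=obs or arm.get_obs(); T=np.eye(4);T[:3,:3]=R.from_rotvec(o['orientation']).as_matrix();T[:3,3]=o['tool_pos']
        M=T@np.array(p['mount']); return p,M[:3,:3],M[:3,3]
    a=np.array(p['attitude'],float)
    Rm=a if a.shape==(3,3) else R.from_rotvec(a).as_matrix()
    return p,Rm,np.array(p['position'])
def rays(p,uv):
    uv=np.atleast_2d(np.array(uv,float))
    d=np.c_[(uv[:,0]-p['cx'])/p['fx'],(uv[:,1]-p['cy'])/p['fy']]
    s=d.copy()
    for _ in range(20): s=d/(1+p['k1']*(s**2).sum(1,keepdims=True))
    return np.c_[s[:,0],-s[:,1],-np.ones(len(s))]
def onplane(c,uv,z):
    p,Rm,t=c; r=rays(p,uv)@Rm.T
    return t+r*((z-t[2])/r[:,2])[:,None]
def cloud(c,depth):
    p,Rm,t=c; v,u=np.mgrid[0:400,0:640]
    r=rays(p,np.c_[u.ravel(),v.ravel()])*depth.ravel()[:,None]
    return (r@Rm.T+t).reshape(400,640,3)
E
python3 - <<'E'
from h import *
for n in('top','scene','wrist'):
    print(n,arm.camera_params(n))
    o=arm.get_obs();im,d=arm.get_image(n);np.savez(f'{n}0.npz',im=im,d=d);cv2.imwrite(f'pics/{n}0.png',im)
print(o)
E
```

```text
pics
top {'fx': 516.1919150076303, 'fy': 516.1919150076303, 'cx': 315.5798139621625, 'cy': 194.92062788481738, 'k1': 0.03614672018709781, 'position': array([ 0.15603249, -0.07083756,  1.82144754]), 'attitude': array([ 0.1666184 , -0.14252044, -1.59182025])}
scene {'fx': 397.20372011406135, 'fy': 397.20372011406135, 'cx': 317.505868468813, 'cy': 194.06189295077678, 'k1': -0.027703163816127835, 'position': array([1.21504786, 0.02941469, 1.03438974]), 'attitude': array([0.50268821, 0.58260479, 1.62389645])}
wrist {'fx': 308.550488881498, 'fy': 308.550488881498, 'cx': 322.0037139946534, 'cy': 196.31476167644163, 'k1': -0.04101354683345981, 'mount': array([[-2.08218061e-04,  9.62257058e-01,  2.72142077e-01,
         6.87958763e-02],
       [ 9.99999908e-01,  9.83036050e-05,  4.17519794e-04,
        -4.25993158e-04],
       [ 3.75008821e-04,  2.72142139e-01, -9.62256990e-01,
        -1.18021826e-01],
       [ 0.00000000e+00,  0.00000000e+00,  0.00000000e+00,
         1.00000000e+00]])}
{'clock': 0.1, 'joint_positions': array([-1.02990612e+00,  3.59321577e-01,  1.11550410e-02, -2.80763988e-04,
       -1.22407541e+00, -2.88102547e-01]), 'joint_vel': array([ 4.85227788e-04, -1.76299145e-03,  8.78357513e-04, -6.14347611e-05,
       -2.81167475e-04, -1.21779523e-03]), 'joint_efforts': array([-1.48885356e-03, -5.84766161e+01,  2.94111407e+01,  6.95447132e+00,
       -3.14580924e-03, -7.57076151e-06]), 'tool_pos': array([ 0.16869928, -0.65318708,  0.25546024]), 'orientation': array([ 3.95829540e-01, -3.11621223e+00, -2.24524417e-03]), 'wrist_force': array([ 0.52256322, -0.03308192, -0.79843147]), 'torque': array([0.0271765 , 0.01622522, 0.03934654]), 'grip_force': 0.0, 'finger_gap': 0.9944582497670531}
```

View pics/top0.png

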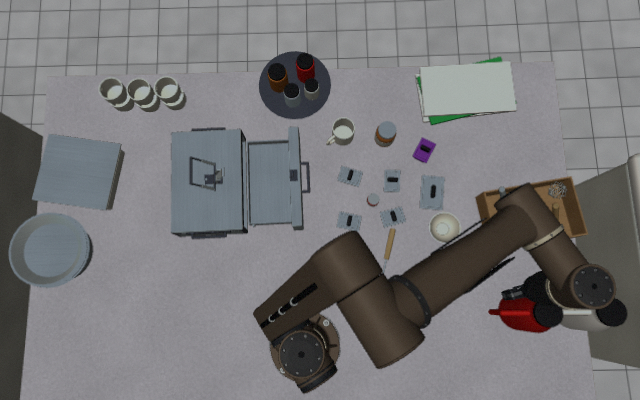

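View pics/scene0.png

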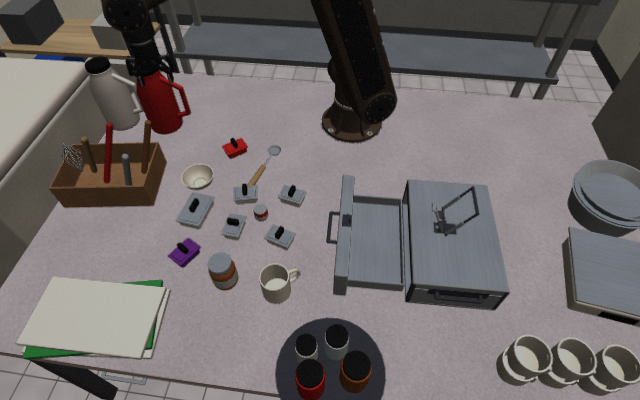

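The top view shows five steel dishes: a large one near (432,193) and small ones near (350,176), (392,180), (349,221) and (392,217). The purple dish is at (425,150), the red one is under the arm, and the tin is at (373,200). The carrier is at (210,182) with its drawer out to the image right, which is world -y. Its latch stands near (207,174).

```bash
cat > m.py <<'E'
from h import *
D=np.load('top0.npz');im,d=D['im'],D['d'];c=campose('top')
P=cloud(c,d)
for (u,v) in [(600,60),(400,320-60),(60,330),(210,220),(190,150),(295,140),(297,215),(275,185)]: print((u,v),P[v,u].round(3))
hsv=cv2.cvtColor(im,cv2.COLOR_BGR2HSV)
for n,(u,v) in dict(L=(432,193),A=(350,176),B=(392,180),C=(349,221),D=(392,217)).items():
    w=22 if n=='L' else 16
    s=np.zeros((400,640),bool);s[v-w:v+w,u-w:u+w]=1
    blk=(s&(im.max(2)<50)).astype(np.uint8)
    k,lab,st,ce=cv2.connectedComponentsWithStats(blk)
    i=1+np.argmin(np.hypot(*(ce[1:]-[u,v]).T)-st[1:,4]*.2)
    q=np.argwhere(lab==i)[:,::-1]
    X=onplane(c,q,0.06);r=cv2.minAreaRect((X[:,:2]*1000).astype(np.float32))
    body=s&(P[:,:,2]>0.02)&(P[:,:,2]<0.05)&(hsv[:,:,1]<60)
    Y=P[body|(lab==i)];rb=cv2.minAreaRect((Y[:,:2]*1000).astype(np.float32))
    print(n,'handle',np.round(r[0]),np.round(r[1]),round(r[2]),'z',P[lab==i][:,2].mean().round(3),'body',np.round(rb[0]),np.round(rb[1]),round(rb[2]))
# carrier top
t=(abs(P[:,:,2]-.125)<.012);t[:, :165]=0;t[:,308:]=0;t[250:]=0;t[:115]=0
k,lab,st,ce=cv2.connectedComponentsWithStats(t.astype(np.uint8))
for i in range(1,k):
    if st[i,4]>150:
        q=P[lab==i][:,:2]*1000; r=cv2.minAreaRect(q.astype(np.float32)); print(st[i],np.round(r[0]),np.round(r[1]),r[2],P[lab==i][:,2].mean())
hi=(P[:,:,2]>.14)&t*0+((P[:,:,2]>.14)&(np.arange(640)[None]>165)&(np.arange(640)[None]<245)&(np.arange(400)[:,None]<230)&(np.arange(400)[:,None]>125))
print('hi',P[hi>0].min(0),P[hi>0].max(0))
E
python3 m.py
python3 -c "
import cv2;im=cv2.imread('pics/top0.png')[110:250,160:450];cv2.imwrite('pics/c0.png',cv2.resize(im,(800,386),interpolation=cv2.INTER_CUBIC))"
```

```text
(600, 60) [ 1.344 -1.542 -0.749]
(400, 260) [ 0.277 -0.335  0.009]
(60, 330) [ 0.073  0.838 -0.004]
(210, 220) [0.418 0.303 0.128]
(190, 150) [0.662 0.376 0.126]
(295, 140) [0.688 0.017 0.121]
(297, 215) [0.427 0.014 0.127]
(275, 185) [0.552 0.096 0.03 ]
L handle [ 508. -454.] [13. 43.] 79 z 0.058 body [ 500. -470.] [110. 141.] 84
A handle [ 575. -170.] [12. 34.] 70 z 0.058 body [ 580. -171.] [80. 58.] 70
B handle [ 554. -318.] [31. 11.] 88 z 0.056 body [ 551. -304.] [ 82. 101.] 86
C handle [ 414. -161.] [12. 33.] 77 z 0.057 body [ 418. -161.] [79. 57.] 77
D handle [ 426. -313.] [32. 13.] 11 z 0.058 body [ 442. -311.] [106.  82.] 16
[ 288  126   15  100 1045] [566.  20.] [345.  37.] 1.316452145576477 0.12482352087495135
[ 171  129   73  105 6364] [557. 318.] [357. 244.] 1.1780656576156616 0.12509185198694941
[192 159  22  28 492] [583. 332.] [101.  74.] 1.2757445573806763 0.12585149175173904
hi [ 0.15603249 -0.07083756  0.14065009] [0.69902841 0.34103611 1.82144754]
```

View pics/c0.png

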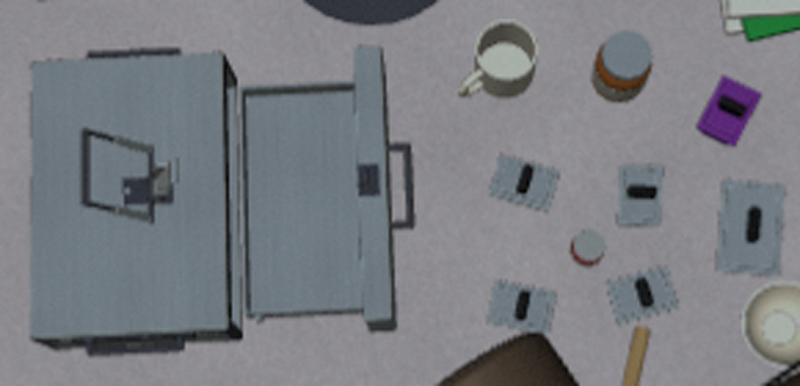

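```bash
cat >> h.py <<'E'
YAW_C=np.radians(1.3)   # carrier y-axis line vs world x
def wrap(a): return (a+np.pi)%(2*np.pi)-np.pi
def state():
    o=arm.get_obs();Rm=R.from_rotvec(o['orientation']).as_matrix()
    return o,Rm,np.arctan2(Rm[1,0],Rm[0,0])
def go(xyz,yaw_deg=None,step=.05):
    """print tool-axis shifts (total, in present axes) and rows to reach target"""
    o,Rm,yaw=state();d=np.array(xyz)-o['tool_pos']
    dy=0 if yaw_deg is None else wrap(np.radians(yaw_deg)-yaw)
    roll=-np.degrees(dy)/8
    n=int(max(np.ceil(np.linalg.norm(d)/step),np.ceil(abs(roll)),1))
    print('at',o['tool_pos'].round(4),'yaw',np.degrees(yaw).round(1),'tilt',np.degrees(np.arccos(-Rm[2,2])).round(2),'t',round(o['clock'],2),'gap',round(o['finger_gap'],3),'grip',round(o['grip_force'],1),'F',o['wrist_force'].round(1),'| move',d.round(4),'roll',round(roll,2),'tool',(Rm.T@d).round(4))
    Rk=Rm.copy();rows=[]
    for k in range(n):
        s=Rk.T@d/n; rows.append([[round(float(v),4) for v in s],round(float(roll/n),3)])
        Rk=Rk@R.from_euler('z',np.radians(8*roll/n)).as_matrix()
    for i in range(0,n,5): print(rows[i:i+5])
def look(exp,half=.05,zt=.06,name=None):
    """find black handle near exp (xy) with the wrist camera: returns xy, closing dir deg"""
    o=arm.get_obs();im,d=arm.get_image('wrist');c=campose('wrist',o)
    if name: cv2.imwrite(f'pics/{name}.png',im)
    P=cloud(c,d)
    m=(im.max(2)<60)&(abs(P[...,2]-zt+.008)<.018)&(np.hypot(P[...,0]-exp[0],P[...,1]-exp[1])<half)&(d>0)
    k,lab,st,ce=cv2.connectedComponentsWithStats(m.astype(np.uint8))
    if k<2: print('none');return None
    i=1+np.argmax(st[1:,4]);Q=P[lab==i];top=Q[Q[:,2]>zt-.006]
    r=cv2.minAreaRect((top[:,:2]*1000).astype(np.float32));w,h=r[1];cl=r[2] if w<h else r[2]+90
    uv=np.argwhere(lab==i)[:,::-1];X=onplane(c,uv,zt);r2=cv2.minAreaRect((X[:,:2]*1000).astype(np.float32))
    print('handle depth',np.round(r[0],1),np.round(r[1],1),'closing',round(cl,1),'z',np.percentile(Q[:,2],90).round(4),'| plane',np.round(r2[0],1),np.round(r2[1],1),round(r2[2],1))
    return np.array(r[0])/1000,cl
E
python3 -c "
from h import *
go([.508,-.45,.22],-11,.055)"
```

```text
at [ 0.1687 -0.6532  0.2555] yaw -165.5 tilt 0.08 t 0.15 gap 1.003 grip 0.0 F [-0.2 -0.8  0.3] | move [ 0.3393  0.2032 -0.0355] roll -19.32 tool [-0.3793  0.1119  0.0356]
[[[-0.019, 0.0056, 0.0018], -0.966], [[-0.0195, 0.003, 0.0018], -0.966], [[-0.0198, 0.0003, 0.0018], -0.966], [[-0.0196, -0.0023, 0.0018], -0.966], [[-0.0191, -0.0049, 0.0018], -0.966]]
[[[-0.0183, -0.0075, 0.0018], -0.966], [[-0.0171, -0.0099, 0.0018], -0.966], [[-0.0157, -0.0121, 0.0018], -0.966], [[-0.0139, -0.0141, 0.0018], -0.966], [[-0.0119, -0.0158, 0.0018], -0.966]]
[[[-0.0096, -0.0173, 0.0018], -0.966], [[-0.0072, -0.0184, 0.0018], -0.966], [[-0.0047, -0.0192, 0.0018], -0.966], [[-0.0021, -0.0197, 0.0018], -0.966], [[0.0006, -0.0198, 0.0018], -0.966]]
[[[0.0032, -0.0195, 0.0018], -0.966], [[0.0058, -0.0189, 0.0018], -0.966], [[0.0083, -0.0179, 0.0018], -0.966], [[0.0107, -0.0167, 0.0018], -0.966], [[0.0128, -0.0151, 0.0018], -0.966]]
```

```bash
python3 -c "
from h import *
go([.508,-.45,.22],169,.045)"
```

```text
at [ 0.1687 -0.6532  0.2555] yaw -165.5 tilt 0.08 t 0.15 gap 1.003 grip 0.0 F [-0.2 -0.8  0.3] | move [ 0.3393  0.2032 -0.0355] roll 3.18 tool [-0.3793  0.1119  0.0356]
[[[-0.0421, 0.0124, 0.004], 0.354], [[-0.0415, 0.0145, 0.004], 0.354], [[-0.0407, 0.0165, 0.004], 0.354], [[-0.0399, 0.0185, 0.004], 0.354], [[-0.0389, 0.0205, 0.004], 0.354]]
[[[-0.0378, 0.0224, 0.004], 0.354], [[-0.0367, 0.0242, 0.004], 0.354], [[-0.0354, 0.026, 0.004], 0.354], [[-0.0341, 0.0277, 0.004], 0.354]]
```

drive_tool:
  plan:
    - [[-0.042,0.012,0.004],0.35]
    - [[-0.042,0.014,0.004],0.35]
    - [[-0.041,0.016,0.004],0.35]
    - [[-0.04,0.018,0.004],0.35]
    - [[-0.039,0.02,0.004],0.35]
  hand: -0.1

```text
clock: 0.78
tool_pos: [0.3595, -0.5418, 0.2359]
orientation: [0.011, -3.141, -0.001]
wrist_force: [1.1, -0.7, -0.1]
finger_gap: 0.447
grip_force: 0.0
```

drive_tool:
  plan:
    - [[-0.038,0.022,0.004],0.35]
    - [[-0.037,0.024,0.004],0.35]
    - [[-0.035,0.026,0.004],0.35]
    - [[-0.034,0.028,0.004],0.35]
    - [[0,0,0],0]

```text
clock: 1.4
tool_pos: [0.511, -0.4501, 0.2191]
orientation: [-0.289, -3.127, -0.001]
wrist_force: [-1.0, -0.2, -0.5]
finger_gap: 0.451
grip_force: 0.0
```

```bash
python3 -c "
from h import *
q,cl=look([.508,-.454],name='w1')
go([*q,.066],cl+90)"
```

```text
handle depth [ 511.3 -460. ] [13.5 42.7] closing 82.6 z 0.0611 | plane [ 509.8 -459.7] [13.4 45.1] 82.5
at [ 0.5098 -0.451   0.2194] yaw 169.4 tilt 0.08 t 1.45 gap 0.451 grip 0.0 F [-0.2 -0.2 -0.6] | move [ 0.0014 -0.009  -0.1534] roll -0.39 tool [-0.0033 -0.0087  0.1534]
[[[-0.0008, -0.0022, 0.0384], -0.099], [[-0.0008, -0.0022, 0.0384], -0.099], [[-0.0008, -0.0022, 0.0384], -0.099], [[-0.0007, -0.0022, 0.0384], -0.099]]
```

drive_tool:
  plan:
    - [[0,-0.003,0.04],-0.1]
    - [[-0.001,-0.003,0.04],-0.1]
    - [[-0.001,-0.003,0.04],-0.1]
    - [[0,0,0.024],-0.1]
    - [[0,0,0.008],0]

```text
clock: 2.08
tool_pos: [0.5076, -0.4615, 0.0666]
orientation: [-0.208, -3.132, -0.002]
wrist_force: [-0.3, 0.2, 0.4]
finger_gap: 0.453
grip_force: 0.0
```

drive_tool:
  plan:
    - [[0,0,0],0]
    - [[0,0,0],0]
    - [[0,0,0],0]
    - [[0,0,0],0]
    - [[0,0,0],0]
  hand: -1

```text
clock: 2.7
tool_pos: [0.5096, -0.4616, 0.0695]
orientation: [0.205, 3.134, -0.001]
wrist_force: [-2.4, 0.3, 5.9]
finger_gap: 0.145
grip_force: 62.4
```

drive_tool:
  plan:
    - [[0,0,-0.02],0]
    - [[0,0,-0.035],0]
    - [[0,0,-0.04],0]
    - [[0,0,-0.04],0]
    - [[0,0,-0.03],0]

```text
clock: 3.32
tool_pos: [0.5095, -0.461, 0.2346]
orientation: [0.206, 3.134, 0.0]
wrist_force: [0.2, -0.3, -4.0]
finger_gap: 0.145
grip_force: 61.3
```

```bash
python3 -c "
from h import *
go([.564,.111,.235],-88.7,.045)"
```

```text
at [ 0.5095 -0.461   0.2346] yaw 172.5 tilt 0.05 t 3.33 gap 0.145 grip 61.3 F [ 0.2 -0.3 -4. ] | move [5.45e-02 5.72e-01 4.00e-04] roll -12.35 tool [ 2.070e-02  5.742e-01 -3.000e-04]
[[[0.0016, 0.0442, -0.0], -0.95], [[-0.0043, 0.044, -0.0], -0.95], [[-0.01, 0.043, -0.0], -0.95], [[-0.0156, 0.0413, -0.0], -0.95], [[-0.021, 0.0389, -0.0], -0.95]]
[[[-0.0259, 0.0358, -0.0], -0.95], [[-0.0304, 0.032, -0.0], -0.95], [[-0.0344, 0.0277, -0.0], -0.95], [[-0.0378, 0.0229, -0.0], -0.95], [[-0.0405, 0.0177, -0.0], -0.95]]
[[[-0.0425, 0.0122, -0.0], -0.95], [[-0.0437, 0.0065, -0.0], -0.95], [[-0.0442, 0.0007, -0.0], -0.95]]
```

drive_tool:
  plan:
    - [[0.002,0.044,0],-0.95]
    - [[-0.004,0.044,0],-0.95]
    - [[-0.01,0.043,0],-0.95]
    - [[-0.016,0.041,0],-0.95]
    - [[-0.021,0.039,0],-0.95]

```text
clock: 3.95
tool_pos: [0.5297, -0.2398, 0.2327]
orientation: [0.832, -3.029, -0.001]
wrist_force: [-0.2, 1.4, -3.7]
finger_gap: 0.145
grip_force: 61.2
```

drive_tool:
  plan:
    - [[-0.026,0.036,0],-0.95]
    - [[-0.03,0.032,0],-0.95]
    - [[-0.034,0.028,0],-0.95]
    - [[-0.038,0.023,0],-0.95]
    - [[-0.04,0.018,0],-0.95]

```text
clock: 4.58
tool_pos: [0.5493, -0.0202, 0.2328]
orientation: [1.773, -2.593, -0.001]
wrist_force: [1.0, -0.4, -4.1]
finger_gap: 0.145
grip_force: 61.2
```

drive_tool:
  plan:
    - [[-0.042,0.012,0],-0.95]
    - [[-0.044,0.006,0],-0.95]
    - [[-0.044,0.001,0],-0.95]
    - [[0,0,0],0]
    - [[0,0,0],0]

```text
clock: 5.2
tool_pos: [0.5621, 0.1097, 0.2327]
orientation: [2.245, -2.196, -0.001]
wrist_force: [-0.8, -0.2, -3.4]
finger_gap: 0.14
grip_force: 61.2
```

Run:
```python
from h import *
go([.564,.111,.235],-88.7,.045)
o=arm.get_obs();im,d=arm.get_image('wrist');cv2.imwrite('pics/w2.png',im);np.savez('w2.npz',im=im,d=d,P=cloud(campose('wrist',o),d))
P=np.load('w2.npz')['P']
t=(abs(P[...,2]-.125)<.004)&(P[...,1]<.08)&(P[...,1]>-.02)
q=P[t];print(len(q));r=cv2.minAreaRect((q[:,:2]*1000).astype(np.float32));print(r, q.min(0),q.max(0))
```

```text
at [0.5621 0.1097 0.2327] yaw -88.7 tilt 0.08 t 5.2 gap 0.14 grip 61.2 F [-0.8 -0.2 -3.4] | move [0.0019 0.0013 0.0023] roll -0.0 tool [-0.0012 -0.002  -0.0023]
[[[-0.0012, -0.002, -0.0023], -0.003]]
25253
((566.206298828125, 17.219383239746094), (345.9346618652344, 35.73987579345703), 1.2660493850708008) [ 0.39320957 -0.00405838  0.1210005 ] [0.73931879 0.03875447 0.12876757]
```

View pics/w2.png

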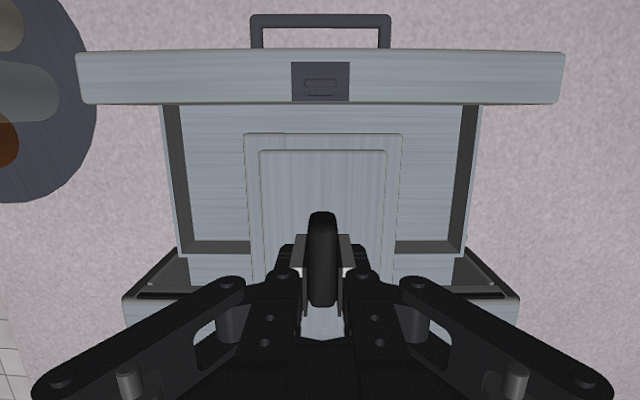

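The wrist view shows the held large dish over the drawer, with the panel at rows 52-103, the keeper plate at (320,82), and the side walls at about u=170 and u=472. The drawer is centred under the dish.

drive_tool:
  plan:
    - [[0.002,-0.002,0.04],0]
    - [[0,0,0.04],0]
    - [[0,0,0.032],0]
    - [[0,0,0.018],0]
    - [[0,0,0.006],0]

```text
clock: 5.88
tool_pos: [0.564, 0.1063, 0.0962]
orientation: [2.243, -2.197, -0.001]
wrist_force: [0.2, 0.2, -3.5]
finger_gap: 0.146
grip_force: 61.1
```

```bash
python3 -c "
from h import *
go([.5642,.1077,.0955],-88.7,.045)"
```

```text
at [0.564  0.1063 0.0962] yaw -88.8 tilt 0.13 t 5.88 gap 0.146 grip 61.1 F [ 0.2  0.2 -3.5] | move [ 0.0002  0.0014 -0.0007] roll -0.02 tool [-0.0014 -0.0002  0.0007]
[[[-0.0014, -0.0002, 0.0007], -0.016]]
```

drive_tool:
  plan:
    - [[-0.001,0,0.001],0]
    - [[0,0,0.001],0]
    - [[0,0,0],0]
    - [[0,0,0],0]
    - [[0,0,0],0]

```text
clock: 6.5
tool_pos: [0.5647, 0.1087, 0.0956]
orientation: [-2.246, 2.196, -0.0]
wrist_force: [-0.1, -0.5, -3.4]
finger_gap: 0.148
grip_force: 61.1
```

drive_tool:
  plan:
    - [[0,0,0],0]
    - [[0,0,0],0]
    - [[0,0,0],0]
    - [[0,0,-0.02],0]
    - [[0,0,-0.04],0]
  hand: -0.1

```text
clock: 7.12
tool_pos: [0.5637, 0.1082, 0.1545]
orientation: [2.244, -2.194, -0.002]
wrist_force: [0.0, 0.3, 0.3]
finger_gap: 0.45
grip_force: 0.0
```

drive_tool:
  plan:
    - [[0,0,-0.045],0]
    - [[0,0,-0.02],0]
    - [[0,0,0],0]
    - [[0,0,0],0]
    - [[0,0,0],0]

```text
clock: 7.75
tool_pos: [0.5642, 0.1084, 0.2192]
orientation: [2.245, -2.195, -0.001]
wrist_force: [-0.3, -0.8, -1.1]
finger_gap: 0.446
grip_force: 0.0
```

```bash
python3 -c "
from h import *
look([.564,.107],zt=.085,name='w3')
go([.575,-.165,.20],-20,.045)"
```

```text
handle depth [564.7 109.7] [12.7 42.8] closing 0.8 z 0.086 | plane [564.7 108.3] [12.6 44.8] 0.9
at [0.5642 0.1085 0.2192] yaw -88.7 tilt 0.11 t 7.8 gap 0.454 grip 0.0 F [-0.8 -0.   0.1] | move [ 0.0108 -0.2735 -0.0192] roll -8.59 tool [ 0.2736 -0.0047  0.0194]
[[[0.0304, -0.0005, 0.0022], -0.954], [[0.0302, 0.0035, 0.0022], -0.954], [[0.0295, 0.0075, 0.0022], -0.954], [[0.0282, 0.0114, 0.0022], -0.954], [[0.0264, 0.015, 0.0022], -0.954]]
[[[0.0242, 0.0184, 0.0022], -0.954], [[0.0216, 0.0214, 0.0022], -0.954], [[0.0185, 0.0241, 0.0022], -0.954], [[0.0152, 0.0264, 0.0022], -0.954]]
```

Large dish is standing in place (handle 564.7, 109, z 0.086). On to small dish A.

drive_tool:
  plan:
    - [[0.03,0,0.002],-0.95]
    - [[0.03,0.004,0.002],-0.95]
    - [[0.03,0.008,0.002],-0.95]
    - [[0.028,0.011,0.002],-0.95]
    - [[0.026,0.015,0.002],-0.95]

```text
clock: 8.43
tool_pos: [0.5689, -0.0437, 0.2096]
orientation: [2.841, -1.339, -0.001]
wrist_force: [0.6, -0.3, 0.6]
finger_gap: 0.449
grip_force: 0.0
```

drive_tool:
  plan:
    - [[0.024,0.018,0.002],-0.95]
    - [[0.022,0.021,0.002],-0.95]
    - [[0.018,0.024,0.002],-0.95]
    - [[0.015,0.026,0.002],-0.95]
    - [[0,0,0],0]

```text
clock: 9.05
tool_pos: [0.5734, -0.1646, 0.2012]
orientation: [3.091, -0.556, -0.003]
wrist_force: [0.8, 0.8, -0.2]
finger_gap: 0.447
grip_force: 0.0
```

```bash
python3 -c "
from h import *
q,cl=look([.575,-.17],name='w4')
go([*q,.072],cl-90)"
```

```text
handle depth [ 579.8 -174.4] [13.1 34.9] closing 70.5 z 0.0611 | plane [ 581.3 -174.9] [13. 37.] 70.3
at [ 0.5735 -0.1637  0.2014] yaw -20.5 tilt 0.09 t 9.1 gap 0.449 grip 0.0 F [-0.4 -0.3  1.1] | move [ 0.0064 -0.0106 -0.1294] roll -0.13 tool [0.0099 0.0077 0.1293]
[[[0.0033, 0.0026, 0.0431], -0.043], [[0.0033, 0.0026, 0.0431], -0.043], [[0.0033, 0.0026, 0.0431], -0.043]]
```

drive_tool:
  plan:
    - [[0.004,0.003,0.04],0]
    - [[0.004,0.003,0.04],0]
    - [[0.003,0.002,0.035],0]
    - [[0,0,0.014],0]
    - [[0,0,0],0]

```text
clock: 9.72
tool_pos: [0.5811, -0.1738, 0.0727]
orientation: [3.092, -0.554, -0.003]
wrist_force: [-0.0, -0.5, 1.5]
finger_gap: 0.449
grip_force: 0.0
```

drive_tool:
  plan:
    - [[0,0,0],0]
    - [[0,0,0],0]
    - [[0,0,0],0]
    - [[0,0,0],0]
    - [[0,0,-0.01],0]
  hand: -1

```text
clock: 10.35
tool_pos: [0.5807, -0.1742, 0.0833]
orientation: [-3.092, 0.555, 0.002]
wrist_force: [0.7, -0.2, -4.5]
finger_gap: 0.138
grip_force: 59.1
```

drive_tool:
  plan:
    - [[0,0,-0.035],0]
    - [[0,0,-0.04],0]
    - [[0,0,-0.04],0]
    - [[0,0,-0.04],0]
    - [[0,0,0],0]

```text
clock: 10.98
tool_pos: [0.5828, -0.1746, 0.2424]
orientation: [-3.092, 0.554, -0.01]
wrist_force: [-0.0, 0.7, -4.3]
finger_gap: 0.143
grip_force: 59.1
```

```bash
python3 -c "
from h import *
go([.656,.1433,.235],-88.7,.045)"
```

```text
at [ 0.5828 -0.1746  0.2424] yaw -20.3 tilt 0.37 t 10.97 gap 0.143 grip 59.1 F [-0.   0.7 -4.3] | move [ 0.0732  0.3179 -0.0074] roll 8.55 tool [-0.0417 -0.3235  0.0078]
[[[-0.0046, -0.0359, 0.0009], 0.95], [[-0.0093, -0.035, 0.0009], 0.95], [[-0.0139, -0.0335, 0.0009], 0.95], [[-0.0182, -0.0313, 0.0009], 0.95], [[-0.0222, -0.0287, 0.0009], 0.95]]
[[[-0.0258, -0.0255, 0.0009], 0.95], [[-0.0289, -0.0218, 0.0009], 0.95], [[-0.0316, -0.0178, 0.0009], 0.95], [[-0.0336, -0.0135, 0.0009], 0.95]]
```

drive_tool:
  plan:
    - [[-0.005,-0.036,0.001],0.95]
    - [[-0.009,-0.035,0.001],0.95]
    - [[-0.014,-0.034,0.001],0.95]
    - [[-0.018,-0.031,0.001],0.95]
    - [[-0.022,-0.029,0.001],0.95]

```text
clock: 11.6
tool_pos: [0.6217, 0.0034, 0.2321]
orientation: [2.739, -1.537, -0.003]
wrist_force: [1.5, 0.1, -3.0]
finger_gap: 0.143
grip_force: 59.2
```

drive_tool:
  plan:
    - [[-0.026,-0.026,0.001],0.95]
    - [[-0.029,-0.022,0.001],0.95]
    - [[-0.032,-0.018,0],0.95]
    - [[-0.034,-0.013,0],0.95]
    - [[0,0,0],0]

```text
clock: 12.22
tool_pos: [0.6545, 0.1472, 0.2294]
orientation: [2.246, -2.194, -0.002]
wrist_force: [-1.2, -0.8, -3.6]
finger_gap: 0.143
grip_force: 59.2
```

```bash
python3 -c "
from h import *
go([.656,.1433,.0985],-88.7,.045)"
```

```text
at [0.6545 0.1472 0.2294] yaw -88.7 tilt 0.15 t 12.22 gap 0.143 grip 59.2 F [-1.2 -0.8 -3.6] | move [ 0.0015 -0.0039 -0.1309] roll 0.0 tool [ 0.0039 -0.0018  0.1309]
[[[0.0013, -0.0006, 0.0436], 0.002], [[0.0013, -0.0006, 0.0436], 0.002], [[0.0013, -0.0006, 0.0436], 0.002]]
```

drive_tool:
  plan:
    - [[0.003,-0.001,0.03],0]
    - [[0.001,0,0.04],0]
    - [[0,0,0.04],0]
    - [[0,0,0.018],0]
    - [[0,0,0.002],0]

```text
clock: 12.85
tool_pos: [0.656, 0.1404, 0.1008]
orientation: [2.246, -2.195, -0.0]
wrist_force: [0.5, 0.0, -3.1]
finger_gap: 0.142
grip_force: 60.7
```

```bash
python3 -c "
from h import *
go([.656,.1433,.098],-88.7,.045)"
```

```text
at [0.656  0.1404 0.1008] yaw -88.7 tilt 0.08 t 12.85 gap 0.142 grip 60.7 F [ 0.5  0.  -3.1] | move [-0.      0.0029 -0.0028] roll 0.0 tool [-0.0029 -0.      0.0028]
[[[-0.0029, -0.0, 0.0028], 0.002]]
```

drive_tool:
  plan:
    - [[-0.001,0,0.002],0]
    - [[-0.001,0,0.001],0]
    - [[0,0,0],0]
    - [[0,0,0],0]
    - [[0,0,0],0]

```text
clock: 13.48
tool_pos: [0.6563, 0.143, 0.0998]
orientation: [-2.246, 2.195, -0.001]
wrist_force: [-4.2, -1.2, 6.1]
finger_gap: 0.142
grip_force: 62.0
```

drive_tool:
  plan:
    - [[0,0,0],0]
    - [[0,0,0],0]
    - [[0,0,0],0]
    - [[0,0,-0.02],0]
    - [[0,0,-0.04],0]
  hand: -0.1

```text
clock: 14.1
tool_pos: [0.6551, 0.1427, 0.1569]
orientation: [2.243, -2.194, -0.002]
wrist_force: [1.3, 0.4, 0.7]
finger_gap: 0.447
grip_force: 0.0
```

drive_tool:
  plan:
    - [[0,0,-0.045],0]
    - [[0,0,-0.02],0]
    - [[0,0,0],0]
    - [[0,0,0],0]
    - [[0,0,0],0]

```text
clock: 14.72
tool_pos: [0.6556, 0.1429, 0.2218]
orientation: [2.245, -2.195, -0.001]
wrist_force: [-0.2, 0.4, -1.1]
finger_gap: 0.449
grip_force: 0.0
```

```bash
python3 -c "
from h import *
look([.656,.143],zt=.085)
go([.554,-.315,.20],-92,.045)"
```

```text
handle depth [655.6 145.3] [12.3 34.7] closing 1.4 z 0.0859 | plane [656.  143.7] [12.8 37.3] 1.6
at [0.6557 0.1429 0.222 ] yaw -88.7 tilt 0.12 t 14.78 gap 0.446 grip 0.0 F [ 0.4 -0.4  0.3] | move [-0.1017 -0.4579 -0.022 ] roll 0.41 tool [0.4555 0.1119 0.0225]
[[[0.0414, 0.0102, 0.002], 0.037], [[0.0415, 0.01, 0.002], 0.037], [[0.0415, 0.0097, 0.002], 0.037], [[0.0416, 0.0095, 0.002], 0.037], [[0.0416, 0.0093, 0.002], 0.037]]
[[[0.0417, 0.0091, 0.002], 0.037], [[0.0417, 0.0089, 0.002], 0.037], [[0.0418, 0.0087, 0.002], 0.037], [[0.0418, 0.0084, 0.002], 0.037], [[0.0418, 0.0082, 0.002], 0.037]]
[[[0.0419, 0.008, 0.002], 0.037]]
```

drive_tool:
  plan:
    - [[0.042,0.01,0.002],0.04]
    - [[0.046,0.01,0.002],0.04]
    - [[0.046,0.01,0.002],0.04]
    - [[0.046,0.01,0.002],0.04]
    - [[0.046,0.01,0.002],0.04]

```text
clock: 15.4
tool_pos: [0.608, -0.0849, 0.2126]
orientation: [2.215, -2.227, -0.001]
wrist_force: [0.3, -0.9, -0.4]
finger_gap: 0.449
grip_force: 0.0
```

drive_tool:
  plan:
    - [[0.046,0.01,0.002],0.04]
    - [[0.046,0.01,0.002],0.04]
    - [[0.046,0.01,0.002],0.04]
    - [[0.046,0.01,0.002],0.04]
    - [[0.045,0.01,0.002],0.04]

```text
clock: 16.02
tool_pos: [0.5541, -0.313, 0.2025]
orientation: [2.183, -2.258, -0.001]
wrist_force: [1.9, -0.1, -0.8]
finger_gap: 0.452
grip_force: 0.0
```

```bash
python3 -c "
from h import *
q,cl=look([.554,-.318],name='w5')
go([*q,.073],cl-90)"
```

```text
handle depth [ 558.6 -322.6] [35.  13.1] closing 174.9 z 0.0609 | plane [ 558.5 -324.2] [37.2 13.1] 85.4
at [ 0.5525 -0.317   0.202 ] yaw -92.1 tilt 0.14 t 16.07 gap 0.449 grip 0.0 F [ 0.1 -2.8  0.7] | move [ 0.0061 -0.0056 -0.129 ] roll -22.12 tool [ 0.0053 -0.0065  0.129 ]
[[[0.0002, -0.0003, 0.0056], -0.962], [[0.0003, -0.0003, 0.0056], -0.962], [[0.0003, -0.0002, 0.0056], -0.962], [[0.0003, -0.0002, 0.0056], -0.962], [[0.0003, -0.0001, 0.0056], -0.962]]
[[[0.0004, -0.0001, 0.0056], -0.962], [[0.0004, -0.0, 0.0056], -0.962], [[0.0004, 0.0, 0.0056], -0.962], [[0.0004, 0.0001, 0.0056], -0.962], [[0.0003, 0.0001, 0.0056], -0.962]]
[[[0.0003, 0.0002, 0.0056], -0.962], [[0.0003, 0.0002, 0.0056], -0.962], [[0.0003, 0.0002, 0.0056], -0.962], [[0.0002, 0.0003, 0.0056], -0.962], [[0.0002, 0.0003, 0.0056], -0.962]]
[[[0.0002, 0.0003, 0.0056], -0.962], [[0.0001, 0.0003, 0.0056], -0.962], [[0.0001, 0.0004, 0.0056], -0.962], [[0.0, 0.0004, 0.0056], -0.962], [[-0.0, 0.0004, 0.0056], -0.962]]
[[[-0.0001, 0.0004, 0.0056], -0.962], [[-0.0001, 0.0003, 0.0056], -0.962], [[-0.0002, 0.0003, 0.0056], -0.962]]
```

drive_tool:
  plan:
    - [[0.002,-0.002,0.04],0.37]
    - [[0.002,-0.002,0.04],0]
    - [[0.002,-0.002,0.035],0]
    - [[0,0,0.013],0]
    - [[0,0,0],0]

```text
clock: 16.7
tool_pos: [0.56, -0.3179, 0.0745]
orientation: [2.124, -2.313, -0.002]
wrist_force: [0.4, 0.5, 0.1]
finger_gap: 0.451
grip_force: 0.0
```

drive_tool:
  plan:
    - [[0,0,0],0]
    - [[0,0,0],0]
    - [[0,0,0],0]
    - [[0,0,0],0]
    - [[0,0,-0.01],0]
  hand: -1

```text
clock: 17.32
tool_pos: [0.5598, -0.3177, 0.0851]
orientation: [2.124, -2.314, -0.002]
wrist_force: [-0.2, -0.7, -3.1]
finger_gap: 0.135
grip_force: 59.5
```

drive_tool:
  plan:
    - [[0,0,-0.035],0]
    - [[0,0,-0.04],0]
    - [[0,0,-0.04],0]
    - [[0,0,-0.035],0]
    - [[0,0,0],0]

```text
clock: 17.95
tool_pos: [0.5618, -0.3185, 0.2392]
orientation: [-2.123, 2.311, -0.009]
wrist_force: [0.5, -0.1, -4.3]
finger_gap: 0.143
grip_force: 59.6
```

```bash
python3 -c "
from h import *
go([.471,.1392,.235],-88.7,.045)"
```

```text
at [ 0.5618 -0.3185  0.2392] yaw -94.9 tilt 0.37 t 17.95 gap 0.143 grip 59.6 F [ 0.5 -0.1 -4.3] | move [-0.0908  0.4577 -0.0042] roll -0.77 tool [-0.4484  0.1293  0.0028]
[[[-0.0408, 0.0118, 0.0003], -0.07], [[-0.0409, 0.0114, 0.0003], -0.07], [[-0.041, 0.011, 0.0003], -0.07], [[-0.0411, 0.0106, 0.0003], -0.07], [[-0.0412, 0.0101, 0.0003], -0.07]]
[[[-0.0413, 0.0097, 0.0003], -0.07], [[-0.0414, 0.0093, 0.0003], -0.07], [[-0.0415, 0.0089, 0.0003], -0.07], [[-0.0416, 0.0085, 0.0003], -0.07], [[-0.0416, 0.0081, 0.0003], -0.07]]
[[[-0.0417, 0.0077, 0.0003], -0.07]]
```

drive_tool:
  plan:
    - [[-0.045,0.013,0],-0.08]
    - [[-0.045,0.013,0],-0.08]
    - [[-0.045,0.012,0],-0.08]
    - [[-0.045,0.012,0],-0.08]
    - [[-0.045,0.011,0],-0.08]

```text
clock: 18.58
tool_pos: [0.5124, -0.0882, 0.2343]
orientation: [2.188, -2.253, -0.002]
wrist_force: [0.4, -0.1, -2.5]
finger_gap: 0.139
grip_force: 59.5
```

drive_tool:
  plan:
    - [[-0.046,0.011,0],-0.08]
    - [[-0.046,0.01,0],-0.08]
    - [[-0.046,0.01,0],-0.08]
    - [[-0.046,0.01,0],-0.08]
    - [[-0.045,0.01,0],-0.08]

```text
clock: 19.2
tool_pos: [0.4631, 0.1409, 0.2345]
orientation: [2.25, -2.191, -0.001]
wrist_force: [1.1, 0.4, -3.3]
finger_gap: 0.14
grip_force: 59.5
```

```bash
python3 -c "
from h import *
go([.471,.1442,.1],-88.7,.045)"
```

```text
at [0.4631 0.1409 0.2345] yaw -88.5 tilt 0.07 t 19.2 gap 0.14 grip 59.5 F [ 1.1  0.4 -3.3] | move [ 0.0079  0.0033 -0.1345] roll 0.03 tool [-0.0031 -0.0082  0.1345]
[[[-0.001, -0.0027, 0.0448], 0.01], [[-0.001, -0.0027, 0.0448], 0.01], [[-0.001, -0.0027, 0.0448], 0.01]]
```

drive_tool:
  plan:
    - [[0,-0.004,0.03],0]
    - [[0,-0.004,0.04],0]
    - [[0,0,0.035],0]
    - [[0,0,0.02],0]
    - [[0,0,0.003],0]

```text
clock: 19.82
tool_pos: [0.4709, 0.139, 0.1054]
orientation: [2.247, -2.189, -0.001]
wrist_force: [-0.2, 0.3, -3.1]
finger_gap: 0.142
grip_force: 59.5
```

```bash
python3 -c "
from h import *
go([.471,.1442,.1],-88.7,.045)"
```

```text
at [0.4709 0.139  0.1054] yaw -88.5 tilt 0.24 t 19.82 gap 0.142 grip 59.5 F [-0.2  0.3 -3.1] | move [ 0.0001  0.0052 -0.0054] roll 0.03 tool [-0.0052 -0.0002  0.0054]
[[[-0.0052, -0.0002, 0.0054], 0.025]]
```

Next after release is dish C at (414,-161), yaw about -13.

drive_tool:
  plan:
    - [[-0.002,0,0.002],0]
    - [[-0.002,0,0.002],0]
    - [[0,0,0.001],0]
    - [[0,0,0.001],0]
    - [[0,0,0],0]

```text
clock: 20.45
tool_pos: [0.4721, 0.1441, 0.1018]
orientation: [-2.251, 2.191, 0.0]
wrist_force: [-4.0, 1.8, 4.0]
finger_gap: 0.14
grip_force: 60.4
```

drive_tool:
  plan:
    - [[0,0,0],0]
    - [[0,0,0],0]
    - [[0,0,0],0]
    - [[0,0,-0.02],0]
    - [[0,0,-0.04],0]
  hand: -0.1

```text
clock: 21.08
tool_pos: [0.4713, 0.1433, 0.1606]
orientation: [2.248, -2.189, -0.001]
wrist_force: [0.7, 0.2, 0.3]
finger_gap: 0.448
grip_force: 0.0
```

drive_tool:
  plan:
    - [[0,0,-0.045],0]
    - [[0,0,-0.02],0]
    - [[0,0,0],0]
    - [[0,0,0],0]
    - [[0,0,0],0]

```text
clock: 21.7
tool_pos: [0.4717, 0.1437, 0.2252]
orientation: [2.249, -2.19, -0.001]
wrist_force: [0.3, -0.1, -0.1]
finger_gap: 0.452
grip_force: 0.0
```

```bash
python3 -c "
from h import *
look([.471,.139],zt=.085)
go([.430,-.150,.20],-13,.045)"
```

```text
handle depth [471.8 139.2] [12.3 34.2] closing 1.2 z 0.086 | plane [472.3 137.8] [12.9 36.4] 1.9
at [0.4718 0.1437 0.2253] yaw -88.5 tilt 0.1 t 21.75 gap 0.454 grip 0.0 F [ 0.3 -0.8 -0.2] | move [-0.0418 -0.2937 -0.0253] roll -9.43 tool [0.2925 0.0495 0.0257]
[[[0.0292, 0.005, 0.0026], -0.943], [[0.0283, 0.0088, 0.0026], -0.943], [[0.0269, 0.0124, 0.0026], -0.943], [[0.0251, 0.0158, 0.0026], -0.943], [[0.0228, 0.019, 0.0026], -0.943]]
[[[0.0201, 0.0218, 0.0026], -0.943], [[0.0171, 0.0243, 0.0026], -0.943], [[0.0137, 0.0263, 0.0026], -0.943], [[0.0101, 0.0279, 0.0026], -0.943], [[0.0064, 0.029, 0.0026], -0.943]]
```

drive_tool:
  plan:
    - [[0.029,0.005,0.003],-0.94]
    - [[0.028,0.009,0.003],-0.94]
    - [[0.027,0.012,0.003],-0.94]
    - [[0.025,0.016,0.003],-0.94]
    - [[0.023,0.019,0.003],-0.94]

```text
clock: 22.38
tool_pos: [0.4507, -0.0034, 0.2107]
orientation: [2.839, -1.343, -0.001]
wrist_force: [0.3, 0.2, 0.0]
finger_gap: 0.447
grip_force: 0.0
```

drive_tool:
  plan:
    - [[0.02,0.022,0.002],-0.94]
    - [[0.017,0.024,0.002],-0.94]
    - [[0.014,0.026,0.002],-0.94]
    - [[0.01,0.028,0.002],-0.94]
    - [[0.006,0.029,0.002],-0.94]

```text
clock: 23.0
tool_pos: [0.429, -0.1498, 0.2007]
orientation: [3.121, -0.356, -0.002]
wrist_force: [0.1, 0.6, 0.3]
finger_gap: 0.449
grip_force: 0.0
```

```bash
python3 -c "
from h import *
q,cl=look([.414,-.161],name='w6')
go([*q,.073],cl-90)"
```

```text
handle depth [ 418.1 -165. ] [12.6 34.4] closing 77.6 z 0.0608 | plane [ 420.1 -164.8] [13.2 37.3] 77.5
at [ 0.4283 -0.1516  0.2003] yaw -12.6 tilt 0.13 t 23.05 gap 0.448 grip 0.0 F [-0.5 -2.5  0.1] | move [-0.0102 -0.0134 -0.1273] roll -0.03 tool [-0.0067  0.0152  0.1273]
[[[-0.0022, 0.0051, 0.0424], -0.009], [[-0.0022, 0.0051, 0.0424], -0.009], [[-0.0023, 0.0051, 0.0424], -0.009]]
```

drive_tool:
  plan:
    - [[-0.002,0.005,0.04],0]
    - [[-0.002,0.005,0.04],0]
    - [[-0.002,0.004,0.034],0]
    - [[0,0,0.013],0]
    - [[0,0,0],0]

```text
clock: 23.68
tool_pos: [0.4203, -0.1611, 0.0738]
orientation: [3.12, -0.363, -0.003]
wrist_force: [-0.1, -0.0, -0.7]
finger_gap: 0.447
grip_force: 0.0
```

drive_tool:
  plan:
    - [[0,0,0],0]
    - [[0,0,0],0]
    - [[0,0,0],0]
    - [[0,0,0],0]
    - [[0,0,-0.01],0]
  hand: -1

```text
clock: 24.3
tool_pos: [0.42, -0.1609, 0.0846]
orientation: [-3.12, 0.363, 0.001]
wrist_force: [0.2, 0.3, -2.1]
finger_gap: 0.139
grip_force: 58.9
```

drive_tool:
  plan:
    - [[0,0,-0.035],0]
    - [[0,0,-0.04],0]
    - [[0,0,-0.04],0]
    - [[0,0,-0.035],0]
    - [[0,0,0],0]

```text
clock: 24.92
tool_pos: [0.4216, -0.1611, 0.2376]
orientation: [-3.12, 0.363, -0.01]
wrist_force: [0.3, -0.4, -3.7]
finger_gap: 0.137
grip_force: 59.0
```

```bash
python3 -c "
from h import *
go([.4724,.0722,.235],-88.7,.045)"
```

```text
at [ 0.4216 -0.1611  0.2376] yaw -13.3 tilt 0.35 t 24.93 gap 0.137 grip 59.0 F [ 0.3 -0.4 -3.7] | move [ 0.0508  0.2333 -0.0026] roll 9.43 tool [-0.0041 -0.2387  0.0029]
[[[-0.0004, -0.0239, 0.0003], 0.943], [[-0.0035, -0.0236, 0.0003], 0.943], [[-0.0066, -0.0229, 0.0003], 0.943], [[-0.0096, -0.0219, 0.0003], 0.943], [[-0.0124, -0.0204, 0.0003], 0.943]]
[[[-0.0149, -0.0186, 0.0003], 0.943], [[-0.0172, -0.0165, 0.0003], 0.943], [[-0.0193, -0.0141, 0.0003], 0.943], [[-0.0209, -0.0115, 0.0003], 0.943], [[-0.0223, -0.0086, 0.0003], 0.943]]
```

drive_tool:
  plan:
    - [[0,-0.024,0],0.94]
    - [[-0.004,-0.024,0],0.94]
    - [[-0.007,-0.023,0],0.94]
    - [[-0.01,-0.022,0],0.94]
    - [[-0.012,-0.02,0],0.94]

```text
clock: 25.55
tool_pos: [0.4444, -0.0431, 0.2335]
orientation: [2.833, -1.356, -0.002]
wrist_force: [-0.0, 0.1, -2.4]
finger_gap: 0.144
grip_force: 59.0
```

drive_tool:
  plan:
    - [[-0.015,-0.019,0],0.94]
    - [[-0.017,-0.017,0],0.94]
    - [[-0.019,-0.014,0],0.94]
    - [[-0.021,-0.012,0],0.94]
    - [[-0.022,-0.009,0],0.94]

```text
clock: 26.18
tool_pos: [0.4713, 0.0735, 0.2334]
orientation: [2.245, -2.196, -0.002]
wrist_force: [0.1, 0.6, -2.5]
finger_gap: 0.141
grip_force: 59.0
```

drive_tool:
  plan:
    - [[0,0,0.03],0]
    - [[0,0,0.035],0]
    - [[0,0,0],0]
    - [[0,0,0],0]
    - [[0,0,0],0]

```text
clock: 26.8
tool_pos: [0.4728, 0.0732, 0.1706]
orientation: [-2.249, 2.19, -0.001]
wrist_force: [0.1, 0.2, -3.1]
finger_gap: 0.144
grip_force: 59.1
```

```bash
python3 -c "
from h import *
go([.4724,.0722,.0985],-88.7,.045)"
```

```text
at [0.4728 0.0732 0.1706] yaw -88.5 tilt 0.13 t 26.8 gap 0.144 grip 59.1 F [ 0.1  0.2 -3.1] | move [-0.0004 -0.001  -0.0721] roll 0.03 tool [0.0011 0.0006 0.0721]
[[[0.0006, 0.0003, 0.0361], 0.014], [[0.0006, 0.0003, 0.0361], 0.014]]
```

drive_tool:
  plan:
    - [[0.001,0.001,0.03],0]
    - [[0,0,0.026],0]
    - [[0,0,0.012],0]
    - [[0,0,0.004],0]
    - [[0,0,0],0]

```text
clock: 27.42
tool_pos: [0.4711, 0.0717, 0.1005]
orientation: [2.252, -2.191, 0.001]
wrist_force: [-13.6, -1.5, 29.5]
finger_gap: 0.138
grip_force: 63.0
```

drive_tool:
  plan:
    - [[0,0,0],0]
    - [[0,0,0],0]
    - [[0,0,0],0]
    - [[0,0,-0.02],0]
    - [[0,0,-0.04],0]
  hand: -0.1

```text
clock: 28.05
tool_pos: [0.4702, 0.0714, 0.1567]
orientation: [2.248, -2.189, -0.002]
wrist_force: [0.7, 0.5, 1.0]
finger_gap: 0.449
grip_force: 0.0
```

drive_tool:
  plan:
    - [[0,0,-0.045],0]
    - [[0,0,-0.02],0]
    - [[0,0,0],0]
    - [[0,0,0],0]
    - [[0,0,0],0]

```text
clock: 28.68
tool_pos: [0.4706, 0.0717, 0.2212]
orientation: [2.249, -2.19, -0.001]
wrist_force: [-0.0, -0.3, 0.3]
finger_gap: 0.449
grip_force: 0.0
```

```bash
python3 -c "
from h import *
look([.472,.072],zt=.085,half=.04)
go([.430,-.310,.20],-169,.045)"
```

```text
handle depth [471.   74.1] [13.1 34.4] closing 1.0 z 0.0859 | plane [471.   72.3] [12.9 37.3] 1.1
at [0.4707 0.0717 0.2213] yaw -88.5 tilt 0.11 t 28.73 gap 0.452 grip 0.0 F [-0.1  0.7 -0.6] | move [-0.0407 -0.3817 -0.0213] roll 10.07 tool [0.3805 0.0508 0.0217]
[[[0.0346, 0.0046, 0.002], 0.915], [[0.0349, 0.0002, 0.002], 0.915], [[0.0346, -0.0043, 0.002], 0.915], [[0.0338, -0.0087, 0.002], 0.915], [[0.0324, -0.0129, 0.002], 0.915]]
[[[0.0305, -0.0169, 0.002], 0.915], [[0.0281, -0.0207, 0.002], 0.915], [[0.0253, -0.0241, 0.002], 0.915], [[0.022, -0.0271, 0.002], 0.915], [[0.0183, -0.0297, 0.002], 0.915]]
[[[0.0144, -0.0318, 0.002], 0.915]]
```

drive_tool:
  plan:
    - [[0.037,0.005,0.002],0.98]
    - [[0.037,0,0.002],0.98]
    - [[0.037,-0.005,0.002],0.98]
    - [[0.036,-0.01,0.002],0.98]
    - [[0.035,-0.015,0.002],0.98]

```text
clock: 29.35
tool_pos: [0.4497, -0.1152, 0.2117]
orientation: [1.379, -2.822, -0.0]
wrist_force: [0.8, 0.7, -0.6]
finger_gap: 0.452
grip_force: 0.0
```

drive_tool:
  plan:
    - [[0.033,-0.019,0.002],0.98]
    - [[0.03,-0.023,0.002],0.98]
    - [[0.027,-0.027,0.002],0.98]
    - [[0.024,-0.03,0.002],0.98]
    - [[0.02,-0.033,0.002],0.98]

```text
clock: 29.98
tool_pos: [0.4203, -0.304, 0.2015]
orientation: [0.352, -3.121, -0.001]
wrist_force: [1.0, -0.2, -0.5]
finger_gap: 0.45
grip_force: 0.0
```

```bash
python3 -c "
from h import *
q,cl=look([.426,-.313],name='w7')
go([*q,.073],cl-270)"
```

```text
handle depth [ 428.2 -317.6] [35.4 13.4] closing 102.5 z 0.061 | plane [ 426.3 -317.9] [38.1 13.2] 12.4
at [ 0.4196 -0.3067  0.2011] yaw -167.6 tilt 0.14 t 30.02 gap 0.45 grip 0.0 F [ 0.5 -3.2  1.9] | move [ 0.0085 -0.0109 -0.1281] roll -0.0 tool [-0.0063 -0.0125  0.128 ]
[[[-0.0021, -0.0042, 0.0427], -0.001], [[-0.0021, -0.0042, 0.0427], -0.001], [[-0.0021, -0.0042, 0.0427], -0.001]]
```

drive_tool:
  plan:
    - [[-0.002,-0.004,0.04],0]
    - [[-0.002,-0.004,0.04],0]
    - [[-0.002,-0.003,0.034],0]
    - [[0,0,0.013],0]
    - [[0,0,0],0]

```text
clock: 30.65
tool_pos: [0.4287, -0.312, 0.0746]
orientation: [0.359, -3.119, -0.001]
wrist_force: [-0.2, 0.5, 1.2]
finger_gap: 0.452
grip_force: 0.0
```

drive_tool:
  plan:
    - [[0,0,0],0]
    - [[0,0,0],0]
    - [[0,0,0],0]
    - [[0,0,0],0]
    - [[0,0,-0.01],0]
  hand: -1

```text
clock: 31.28
tool_pos: [0.4279, -0.3116, 0.0848]
orientation: [0.358, -3.119, -0.002]
wrist_force: [-0.5, -0.4, -3.4]
finger_gap: 0.139
grip_force: 59.3
```

drive_tool:
  plan:
    - [[0,0,-0.035],0]
    - [[0,0,-0.04],0]
    - [[0,0,-0.04],0]
    - [[0,0,-0.035],0]
    - [[0,0,0],0]

```text
clock: 31.9
tool_pos: [0.4296, -0.3122, 0.238]
orientation: [-0.359, 3.117, -0.002]
wrist_force: [-1.0, 0.9, -3.4]
finger_gap: 0.14
grip_force: 59.3
```

```bash
python3 -c "
from h import *
go([.6574,.0763,.235],-88.7,.045)"
```

```text
at [ 0.4296 -0.3122  0.238 ] yaw -166.9 tilt 0.23 t 31.9 gap 0.14 grip 59.3 F [-1.   0.9 -3.4] | move [ 0.2278  0.3885 -0.003 ] roll -9.77 tool [-0.31    0.3266  0.0035]
[[[-0.0282, 0.0297, 0.0003], -0.888], [[-0.0316, 0.026, 0.0003], -0.888], [[-0.0346, 0.0219, 0.0003], -0.888], [[-0.0371, 0.0174, 0.0003], -0.888], [[-0.0389, 0.0127, 0.0003], -0.888]]
[[[-0.0402, 0.0078, 0.0003], -0.888], [[-0.0408, 0.0028, 0.0003], -0.888], [[-0.0409, -0.0023, 0.0003], -0.888], [[-0.0403, -0.0074, 0.0003], -0.888], [[-0.0391, -0.0123, 0.0003], -0.888]]
[[[-0.0372, -0.017, 0.0003], -0.888]]
```

drive_tool:
  plan:
    - [[-0.031,0.033,0],-0.97]
    - [[-0.035,0.029,0],-0.97]
    - [[-0.038,0.024,0],-0.97]
    - [[-0.041,0.019,0],-0.97]
    - [[-0.043,0.013,0],-0.97]

```text
clock: 32.52
tool_pos: [0.5386, -0.1136, 0.2337]
orientation: [1.38, -2.819, -0.003]
wrist_force: [0.8, -0.6, -2.9]
finger_gap: 0.139
grip_force: 59.4
```

drive_tool:
  plan:
    - [[-0.045,0.008,0],-0.97]
    - [[-0.045,0.002,0],-0.97]
    - [[-0.045,-0.005,0],-0.97]
    - [[-0.044,-0.01,0],-0.97]
    - [[-0.042,-0.016,0],-0.97]

```text
clock: 33.15
tool_pos: [0.6449, 0.0856, 0.2333]
orientation: [2.238, -2.2, -0.004]
wrist_force: [1.5, -0.4, -2.7]
finger_gap: 0.141
grip_force: 59.4
```

drive_tool:
  plan:
    - [[0,0,0],0]
    - [[0,0,0],0]
    - [[0,0,0.03],0]
    - [[0,0,0.02],0]
    - [[0,0,0],0]

```text
clock: 33.78
tool_pos: [0.6439, 0.0829, 0.1833]
orientation: [2.23, -2.207, -0.003]
wrist_force: [-0.1, -0.4, -3.6]
finger_gap: 0.14
grip_force: 59.4
```

```bash
python3 -c "
from h import *
go([.6574,.0763,.101],-88.7,.045)"
```

```text
at [0.6439 0.0829 0.1833] yaw -89.4 tilt 0.26 t 33.77 gap 0.14 grip 59.4 F [-0.1 -0.4 -3.6] | move [ 0.0135 -0.0066 -0.0823] roll -0.09 tool [ 0.0066 -0.0138  0.0823]
[[[0.0033, -0.0069, 0.0411], -0.043], [[0.0033, -0.0069, 0.0411], -0.043]]
```

drive_tool:
  plan:
    - [[0.003,-0.007,0],-0.09]
    - [[0.003,-0.006,0.01],0]
    - [[0,0,0.03],0]
    - [[0,0,0.03],0]
    - [[0,0,0.009],0]

```text
clock: 34.4
tool_pos: [0.6581, 0.078, 0.1042]
orientation: [2.247, -2.192, -0.002]
wrist_force: [0.7, 0.7, -4.1]
finger_gap: 0.138
grip_force: 59.4
```

```bash
python3 -c "
from h import *
go([.6574,.0763,.100],-88.7,.045)"
```

```text
at [0.6581 0.078  0.1042] yaw -88.6 tilt 0.18 t 34.4 gap 0.138 grip 59.4 F [ 0.7  0.7 -4.1] | move [-0.0007 -0.0017 -0.0042] roll 0.01 tool [0.0016 0.0007 0.0042]
[[[0.0016, 0.0007, 0.0042], 0.013]]
```

drive_tool:
  plan:
    - [[0.001,0,0.002],0]
    - [[0,0,0.001],0]
    - [[0,0,0],0]
    - [[0,0,0],0]
    - [[0,0,0],0]

```text
clock: 35.02
tool_pos: [0.6591, 0.0777, 0.1037]
orientation: [-2.249, 2.193, -0.0]
wrist_force: [0.2, -0.0, -3.6]
finger_gap: 0.14
grip_force: 59.4
```

drive_tool:
  plan:
    - [[0,0,0],0]
    - [[0,0,0],0]
    - [[0,0,0],0]
    - [[0,0,-0.02],0]
    - [[0,0,-0.04],0]
  hand: -0.1

```text
clock: 35.65
tool_pos: [0.6579, 0.0772, 0.1622]
orientation: [2.247, -2.191, -0.003]
wrist_force: [0.8, 0.2, 0.4]
finger_gap: 0.451
grip_force: 0.0
```

drive_tool:
  plan:
    - [[0,0,-0.045],0]
    - [[0,0.02,-0.04],0]
    - [[0,0.04,-0.03],0]
    - [[0,0.04,-0.02],0]
    - [[0,0,0],0]

```text
clock: 36.28
tool_pos: [0.5578, 0.0751, 0.3016]
orientation: [-2.247, 2.189, -0.003]
wrist_force: [0.7, -0.3, -0.0]
finger_gap: 0.451
grip_force: 0.0
```

Run:
```python
from h import *
go([.564,-.08,.25],-88.7)
o=arm.get_obs();im,d=arm.get_image('wrist');cv2.imwrite('pics/w8.png',im);P=cloud(campose('wrist',o),d);np.savez('w8.npz',im=im,d=d,P=P)
for n,e in dict(L=(.564,.108),A=(.656,.143),B=(.472,.139),C=(.471,.073),D=(.657,.076)).items():
    print(n);look(e,zt=.085,half=.03)
m=(abs(P[...,2]-.087)<.008)&(P[...,1]<-.005)&(P[...,1]>-.06)&(abs(P[...,0]-.566)<.08)
print('bar',P[m].min(0),P[m].max(0),np.median(P[m],0))
```

```text
at [0.5578 0.0751 0.3016] yaw -88.5 tilt 0.31 t 36.27 gap 0.451 grip 0.0 F [ 0.7 -0.3 -0. ] | move [ 0.0062 -0.1551 -0.0516] roll 0.03 tool [ 0.1553 -0.0019  0.0513]
[[[0.0388, -0.0005, 0.0128], 0.006], [[0.0388, -0.0005, 0.0128], 0.006], [[0.0388, -0.0005, 0.0128], 0.006], [[0.0388, -0.0006, 0.0128], 0.006]]
L
handle depth [565.1 109.5] [12.7 41.3] closing 1.5 z 0.0859 | plane [565.  107.5] [12.6 44.8] 1.5
A
handle depth [655.1 144.9] [13.9 34.9] closing 2.4 z 0.0859 | plane [653.  141.9] [16.8 39.9] 0.9
B
handle depth [472.7 139.5] [14.  35.5] closing 1.9 z 0.0858 | plane [474.9 136.2] [16.3 40.8] 1.3
C
handle depth [471.9  74. ] [13.8 34.1] closing 1.6 z 0.0859 | plane [473.8  72.9] [16.5 35.8] 1.4
D
handle depth [659.1  73.7] [13.9 34.5] closing 1.6 z 0.0859 | plane [656.8  72.2] [17.3 36.6] 1.8
bar [ 0.51196762 -0.03164243  0.086063  ] [ 0.62145247 -0.00519954  0.09446759] [ 0.56577215 -0.02397051  0.09166156]
```

View pics/w8.png

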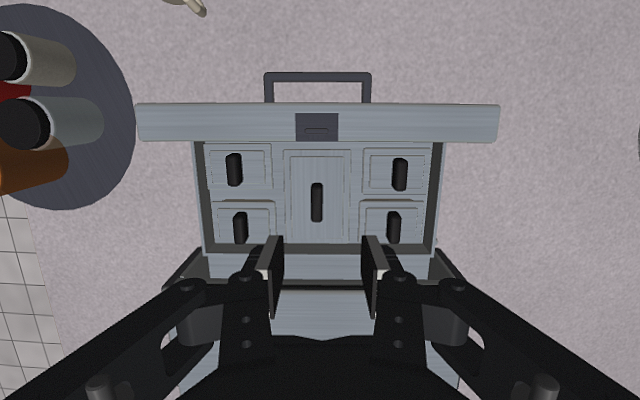

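The view shows all five dishes flat on the drawer floor and well separated, with handles at z 0.086. The bar handle is at rows 73-102, and its front edge is at y=-0.032. Next is the push on the handle.

drive_tool:
  plan:
    - [[0.045,-0.002,0.01],0]
    - [[0.045,-0.002,0.01],0]
    - [[0.04,-0.002,0.01],0]
    - [[0.02,-0.002,0.02],0]
    - [[0,0,0.03],0]
  hand: -1

```text
clock: 37.2
tool_pos: [0.5715, -0.0764, 0.2172]
orientation: [2.246, -2.196, 0.0]
wrist_force: [0.2, 0.4, -1.0]
finger_gap: -0.001
grip_force: 0.0
```

drive_tool:
  plan:
    - [[0,0,0.035],0]
    - [[0,0,0.04],0]
    - [[0,0,0.035],0]
    - [[0,0,0.015],0]
    - [[0,0,0],0]

```text
clock: 37.83
tool_pos: [0.5705, -0.0749, 0.0922]
orientation: [2.248, -2.192, -0.002]
wrist_force: [0.5, -0.0, 1.5]
finger_gap: -0.001
grip_force: 0.0
```

```bash
python3 -c "
from h import *
go([.567,-.055,.095],-88.7,.045)"
```

```text
at [ 0.5705 -0.0749  0.0922] yaw -88.6 tilt 0.15 t 37.83 gap -0.001 grip 0.0 F [ 0.5 -0.   1.5] | move [-0.0035  0.0199  0.0028] roll 0.02 tool [-0.02    0.003  -0.0028]
[[[-0.02, 0.003, -0.0028], 0.017]]
```

drive_tool:
  plan:
    - [[-0.012,0.002,-0.002],0]
    - [[-0.012,0.001,0],0]
    - [[-0.008,0,0],0]
    - [[-0.01,0,0],0]
    - [[-0.014,0,0],0]

```text
clock: 38.45
tool_pos: [0.5667, -0.0182, 0.0959]
orientation: [-2.249, 2.193, -0.001]
wrist_force: [0.5, -2.4, 2.1]
finger_gap: -0.004
grip_force: 1.0
```

drive_tool:
  plan:
    - [[-0.015,0,0],0]
    - [[-0.015,0,0],0]
    - [[-0.015,0,0],0]
    - [[-0.015,0,0],0]
    - [[-0.015,0,0],0]

```text
clock: 39.08
tool_pos: [0.5644, 0.0573, 0.0953]
orientation: [-2.249, 2.193, -0.0]
wrist_force: [2.2, -1.3, 0.8]
finger_gap: 0.002
grip_force: 1.2
```

drive_tool:
  plan:
    - [[-0.012,0,0],0]
    - [[-0.01,0,0],0]
    - [[-0.008,0,0],0]
    - [[-0.007,0,0],0]
    - [[-0.005,0,0],0]

```text
clock: 39.7
tool_pos: [0.5632, 0.0984, 0.0952]
orientation: [2.249, -2.193, -0.0]
wrist_force: [1.0, -1.9, -0.5]
finger_gap: 0.001
grip_force: 0.9
```

Run:
```python
from h import *
go([.563,.12,.095],-88.7,.045)
o=arm.get_obs();im,d=arm.get_image('wrist');P=cloud(campose('wrist',o),d)
cv2.imwrite('pics/w9.png',im)
m=(abs(P[...,2]-.087)<.009)&(P[...,1]<.2)&(abs(P[...,0]-.566)<.07)&(im.max(2)<110)
print('bar',P[m].min(0),P[m].max(0),np.median(P[m],0))
t=(abs(P[...,2]-.125)<.004)&(abs(P[...,0]-.566)>.06)&(d>0)
q=P[t]
for x0 in(.43,.47,.65,.7):
  s=q[abs(q[:,0]-x0)<.01];print(x0,s[:,1].min().round(4),s[:,1].max().round(4)) if len(s) else 0
```

```text
at [0.5632 0.0984 0.0952] yaw -88.6 tilt 0.03 t 39.7 gap 0.001 grip 0.9 F [ 1.  -1.9 -0.5] | move [-0.0002  0.0216 -0.0002] roll 0.02 tool [-0.0216 -0.0004  0.0002]
[[[-0.0216, -0.0004, 0.0002], 0.018]]
bar [0.50489641 0.08627465 0.07800334] [0.61946686 0.14116228 0.09598087] [0.56329806 0.09138411 0.08933605]
0.43 0.1354 0.1383
0.7 0.1414 0.1441
```

drive_tool:
  plan:
    - [[-0.004,0,0],0]
    - [[-0.004,0,0],0]
    - [[-0.004,0,0],0]
    - [[-0.003,0,0],0]
    - [[-0.003,0,0],0]

```text
clock: 40.38
tool_pos: [0.5628, 0.1136, 0.0953]
orientation: [2.246, -2.191, 0.003]
wrist_force: [4.0, -11.0, 0.1]
finger_gap: 0.001
grip_force: 6.0
```

drive_tool:
  plan:
    - [[-0.002,0,0],0]
    - [[-0.001,0,0],0]
    - [[-0.001,0,0],0]
    - [[-0.001,0,0],0]
    - [[0,0,0],0]

```text
clock: 41.0
tool_pos: [0.5627, 0.1205, 0.0953]
orientation: [2.248, -2.192, 0.001]
wrist_force: [1.8, -7.1, 0.5]
finger_gap: -0.004
grip_force: 3.7
```

```bash
cat > pan.py <<'E'
from h import *
go([.563,.12,.095],-88.7,.045)
o=arm.get_obs();im,d=arm.get_image('wrist');P=cloud(campose('wrist',o),d)
cv2.imwrite('pics/pan.png',im)
q=P[(abs(P[...,2]-.125)<.004)&(d>0)]
for x0 in(.42,.45,.68,.71):
  s=q[abs(q[:,0]-x0)<.008];print(x0,s[:,1].min().round(4),s[:,1].max().round(4)) if len(s) else 0
E
python3 pan.py
```

```text
at [0.5627 0.1205 0.0953] yaw -88.6 tilt 0.08 t 41.0 gap -0.004 grip 3.7 F [ 1.8 -7.1  0.5] | move [ 0.0003 -0.0005 -0.0003] roll 0.02 tool [ 0.0005 -0.0003  0.0003]
[[[0.0005, -0.0003, 0.0003], 0.019]]
0.45 0.1572 0.1605
0.68 0.1622 0.1658
```

drive_tool:
  plan:
    - [[-0.001,0,0],0]
    - [[-0.001,0,0],0]
    - [[-0.001,0,0],0]
    - [[-0.001,0,0],0]
    - [[0,0,0],0]

```text
clock: 41.68
tool_pos: [0.5625, 0.121, 0.0953]
orientation: [2.245, -2.19, 0.004]
wrist_force: [8.1, -23.7, 0.9]
finger_gap: -0.001
grip_force: 12.4
```

```bash
python3 pan.py
```

```text
at [0.5625 0.121  0.0953] yaw -88.6 tilt 0.35 t 41.67 gap -0.001 grip 12.4 F [  8.1 -23.7   0.9] | move [ 0.0005 -0.001  -0.0003] roll 0.01 tool [ 0.001  -0.0005  0.0003]
[[[0.001, -0.0005, 0.0003], 0.015]]
0.45 0.1569 0.1607
0.68 0.1623 0.1657
```

drive_tool:
  plan:
    - [[0.01,0,0],0]
    - [[0.03,0,0],0]
    - [[0.03,0,-0.02],0]
    - [[0,0,-0.05],0]
    - [[0,0,-0.05],0]

```text
clock: 42.35
tool_pos: [0.5644, 0.0554, 0.2166]
orientation: [-2.249, 2.193, 0.001]
wrist_force: [1.6, 1.1, -1.0]
finger_gap: 0.0
grip_force: 0.0
```

drive_tool:
  plan:
    - [[0,0,-0.05],0]
    - [[0,0,-0.05],0]
    - [[0,0,-0.03],0]
    - [[0,0,0],0]
    - [[0,0,0],0]

```text
clock: 42.98
tool_pos: [0.5641, 0.0558, 0.3447]
orientation: [-2.25, 2.192, 0.001]
wrist_force: [0.6, 0.2, -0.5]
finger_gap: -0.003
grip_force: 0.0
```

Run:
```python
from h import *
go([.56,.12,.3],-88.7)
o=arm.get_obs();im,d=arm.get_image('wrist');P=cloud(campose('wrist',o),d);cv2.imwrite('pics/w10.png',im);np.savez('w10.npz',im=im,d=d,P=P)
im2,d2=arm.get_image('scene');cv2.imwrite('pics/s10.png',im2);P2=cloud(campose('scene'),d2);np.savez('s10.npz',im=im2,d=d2,P=P2)
cv2.imwrite('pics/s10c.png',cv2.resize(im2[150:330,300:540],(800,600),interpolation=cv2.INTER_CUBIC))
q=P2[(abs(P2[...,2]-.125)<.006)&(P2[...,1]>.1)&(d2>0)];print(cv2.minAreaRect((q[:,:2]*1000).astype(np.float32)))
```

```text
at [0.5641 0.0558 0.3447] yaw -88.5 tilt 0.06 t 42.98 gap -0.003 grip 0.0 F [ 0.6  0.2 -0.5] | move [-0.0041  0.0642 -0.0447] roll 0.02 tool [-0.0643  0.0024  0.0448]
[[[-0.0321, 0.0012, 0.0224], 0.011], [[-0.0321, 0.0013, 0.0224], 0.011]]
((77.81494140625, 629.62158203125), (672.068115234375, 2023.172119140625), 70.2469482421875)
```

View pics/s10c.png

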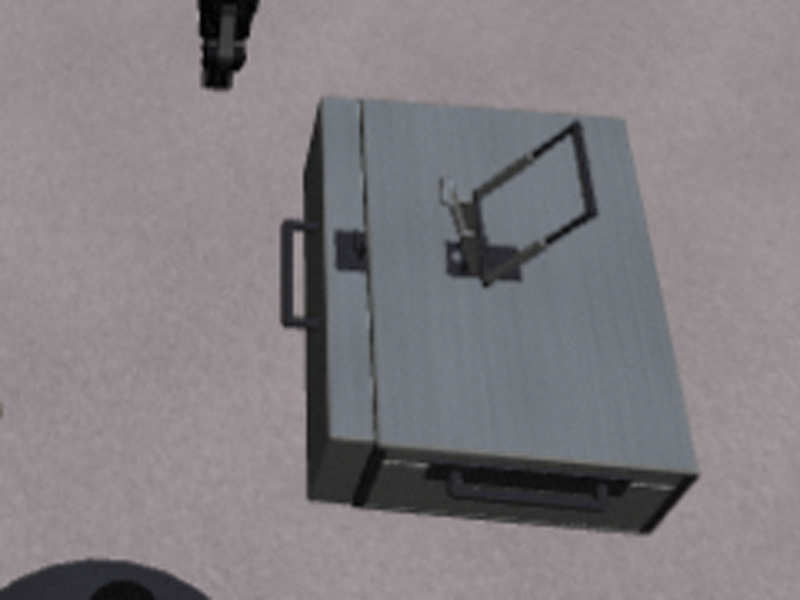

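View pics/w10.png

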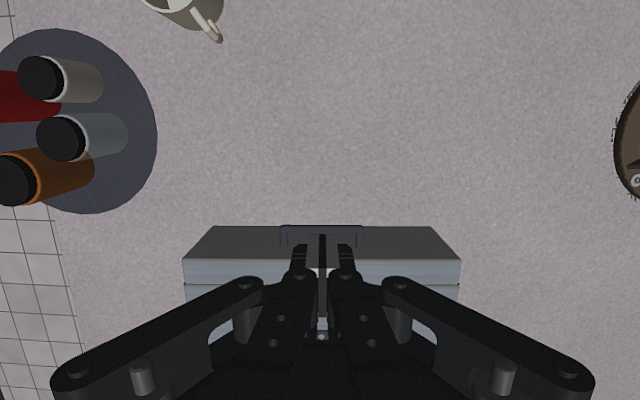

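The drawer is home flush and the loop is thrown back, with its bar at crop (585,165). I'll measure the latch points from the scene depth.

Run:
```python
from h import *
c=campose('scene');D=np.load('s10.npz');P,d=D['P'],D['d']
b=(np.arange(640)[None]>425)&(np.arange(640)[None]<485)&(np.arange(400)[:,None]>180)&(np.arange(400)[:,None]<240)
m=b&(P[...,2]>.142)&(P[...,2]<.32)&(d>0)&(P[...,0]>.4)&(P[...,0]<.75)
q=P[m]; print(len(q))
for z in np.arange(.14,.30,.01):
    s=q[(q[:,2]>=z)&(q[:,2]<z+.01)]
    if len(s): print(z.round(2),len(s),'x',s[:,0].min().round(3),np.median(s[:,0]).round(3),s[:,0].max().round(3),'y',s[:,1].min().round(3),np.median(s[:,1]).round(3),s[:,1].max().round(3))
# carrier rear/front edges at top
t=b*0+(abs(P[...,2]-.125)<.005)&(P[...,0]>.36)&(P[...,0]<.78)&(P[...,1]>.1)&(P[...,1]<.5)
r=cv2.minAreaRect((P[t][:,:2]*1000).astype(np.float32));print(r)
# keeper dark plate/lug
k=(P[...,2]>.129)&(P[...,2]<.16)&(P[...,1]>.13)&(P[...,1]<.23)&(abs(P[...,0]-.56)<.04)
print('keeper',len(P[k]),P[k].min(0),P[k].max(0),np.median(P[k],0))
print(onplane(c,[[300+580*.3,150+125*.3],[300+592*.3,150+212*.3]],.267))
```

```text
515
0.14 13 x 0.542 0.575 0.577 y 0.272 0.28 0.293
0.15 29 x 0.523 0.55 0.605 y 0.27 0.28 0.284
0.16 86 x 0.513 0.564 0.606 y 0.266 0.281 0.29
0.17 50 x 0.517 0.575 0.606 y 0.262 0.283 0.295
0.18 49 x 0.517 0.572 0.604 y 0.257 0.291 0.3
0.19 31 x 0.516 0.573 0.605 y 0.252 0.298 0.306
0.2 37 x 0.516 0.565 0.605 y 0.247 0.303 0.311
0.21 57 x 0.515 0.565 0.604 y 0.238 0.246 0.315
0.22 20 x 0.515 0.545 0.602 y 0.239 0.316 0.319
0.23 18 x 0.517 0.599 0.605 y 0.315 0.321 0.326
0.24 19 x 0.514 0.522 0.603 y 0.321 0.326 0.33
0.25 89 x 0.516 0.56 0.603 y 0.326 0.333 0.339
0.26 17 x 0.529 0.588 0.602 y 0.33 0.334 0.337Traceback (most recent call last):
  File "<stdin>", line 11, in <module>
cv2.error: OpenCV(4.12.0) /io/opencv/modules/imgproc/src/convhull.cpp:143: error: (-215:Assertion failed) total >= 0 && (depth == CV_32F || depth == CV_32S) in function 'convexHull'
```

drive_tool:
  plan:
    - [[-0.04,0,0],0]
    - [[-0.042,0,0],0]
    - [[-0.042,0,0],0]
    - [[-0.042,0,0],0]
    - [[-0.042,0,0],0]

```text
clock: 43.7
tool_pos: [0.5588, 0.2645, 0.3441]
orientation: [2.248, -2.192, -0.0]
wrist_force: [0.9, 0.0, 0.2]
finger_gap: -0.0
grip_force: 0.0
```

drive_tool:
  plan:
    - [[-0.042,0,0],0]
    - [[-0.042,0,0],0]
    - [[-0.037,0,0],0]
    - [[0,0,0],0]
    - [[0,0,0],0]

```text
clock: 44.32
tool_pos: [0.5559, 0.3839, 0.3441]
orientation: [2.248, -2.191, 0.0]
wrist_force: [0.1, -0.5, -0.1]
finger_gap: 0.001
grip_force: 0.0
```

```bash
python3 -c "
from h import *
go([.5595,.385,.262],-88.7)"
```

```text
at [0.5559 0.3839 0.3441] yaw -88.5 tilt 0.11 t 44.33 gap 0.001 grip 0.0 F [ 0.1 -0.5 -0.1] | move [ 0.0036  0.0011 -0.0821] roll 0.02 tool [-0.0011 -0.0037  0.0821]
[[[-0.0005, -0.0018, 0.0411], 0.01], [[-0.0005, -0.0018, 0.0411], 0.01]]
```

drive_tool:
  plan:
    - [[0,-0.003,0.03],0]
    - [[0,0,0.03],0]
    - [[0,0,0.022],0]
    - [[0,0,0],0]
    - [[0.015,0,0],0]

```text
clock: 44.95
tool_pos: [0.56, 0.369, 0.2643]
orientation: [-2.249, 2.192, -0.001]
wrist_force: [-0.3, 0.1, 0.8]
finger_gap: -0.0
grip_force: 0.0
```

drive_tool:
  plan:
    - [[0.015,0,0],0]
    - [[0.012,0,0],0]
    - [[0.012,0,0],0]
    - [[0.012,0,0],0]
    - [[0.012,0,0],0]

```text
clock: 45.58
tool_pos: [0.5611, 0.3053, 0.2633]
orientation: [2.249, -2.193, 0.0]
wrist_force: [-0.5, 0.8, 0.4]
finger_gap: -0.004
grip_force: 0.1
```

drive_tool:
  plan:
    - [[0.012,0,0],0]
    - [[0.012,0,0],0]
    - [[0.008,0,0],0]
    - [[0,0,0],0]
    - [[0,0,0],0]

```text
clock: 46.2
tool_pos: [0.562, 0.2744, 0.2633]
orientation: [-2.249, 2.193, 0.0]
wrist_force: [0.2, 0.0, 1.2]
finger_gap: 0.003
grip_force: 0.0
```

```bash
cat > lat.py <<'E'
from h import *
import sys
go([.5595,.272,.262],-88.7)
im2,d2=arm.get_image('scene');P=cloud(campose('scene'),d2)
cv2.imwrite(f'pics/{sys.argv[1]}.png',cv2.resize(im2[150:300,330:530],(800,600),interpolation=cv2.INTER_CUBIC))
E
python3 lat.py l1
```

```text
at [0.562  0.2744 0.2633] yaw -88.6 tilt 0.0 t 46.2 gap 0.003 grip 0.0 F [0.2 0.  1.2] | move [-0.0025 -0.0024 -0.0013] roll 0.02 tool [0.0023 0.0025 0.0013]
[[[0.0023, 0.0025, 0.0013], 0.018]]
```

View pics/l1.png

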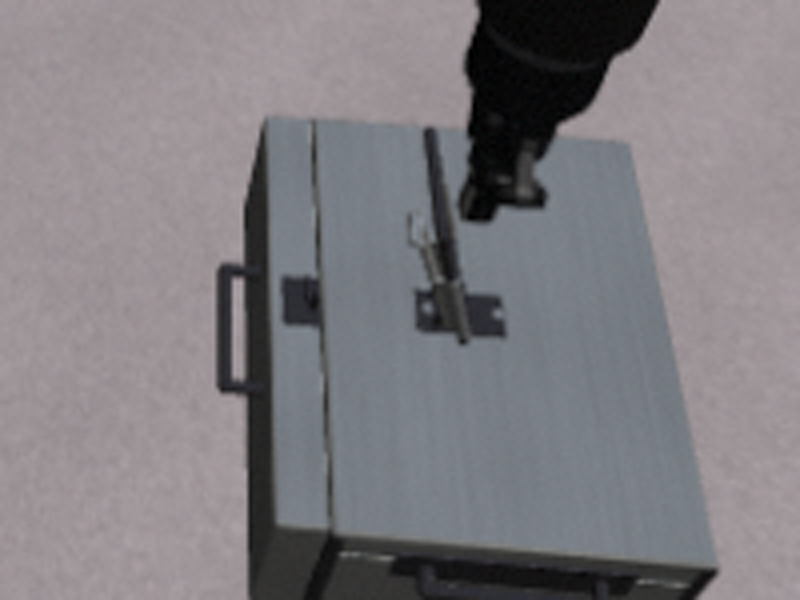

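The loop shows edge-on at crop (440,200), about upright or starting to fall. I'll let time pass and measure it.

drive_tool:
  plan:
    - [[0,0,0],0]
    - [[0,0,0],0]
    - [[0,0,0],0]
    - [[0,0,0],0]
    - [[0,0,0],0]

```text
clock: 46.88
tool_pos: [0.5619, 0.2742, 0.2633]
orientation: [-2.249, 2.193, -0.0]
wrist_force: [-0.3, -0.2, -0.6]
finger_gap: 0.003
grip_force: 0.0
```

```bash
cat > bar.py <<'E'
from h import *
go([.5595,.272,.262],-88.7)
im,d=arm.get_image('scene');P=cloud(campose('scene'),d);cv2.imwrite('pics/bar.png',cv2.resize(im[150:300,330:530],(800,600),interpolation=cv2.INTER_CUBIC))
m=(P[...,2]>.129)&(P[...,2]<.3)&(d>0)&(P[...,0]>.505)&(P[...,0]<.615)&(P[...,1]>.13)&(P[...,1]<.42)
q=P[m]
for y in np.arange(.15,.41,.01):
    s=q[(q[:,1]>=y)&(q[:,1]<y+.01)]
    if len(s)>2: print(y.round(2),len(s),'x',s[:,0].min().round(3),s[:,0].max().round(3),'z',s[:,2].min().round(3),np.median(s[:,2]).round(3),s[:,2].max().round(3))
E
python3 bar.py
```

```text
at [0.5619 0.2742 0.2633] yaw -88.6 tilt 0.0 t 46.88 gap 0.003 grip 0.0 F [-0.3 -0.2 -0.6] | move [-0.0024 -0.0022 -0.0013] roll 0.02 tool [0.0021 0.0025 0.0013]
[[[0.0021, 0.0025, 0.0013], 0.018]]
0.16 22 x 0.521 0.595 z 0.168 0.171 0.173
0.17 68 x 0.518 0.607 z 0.166 0.172 0.175
0.18 37 x 0.518 0.611 z 0.13 0.144 0.172
0.19 23 x 0.521 0.61 z 0.129 0.167 0.172
0.2 18 x 0.52 0.606 z 0.129 0.169 0.173
0.21 15 x 0.519 0.605 z 0.163 0.167 0.17
0.22 27 x 0.517 0.606 z 0.129 0.167 0.173
0.23 37 x 0.516 0.606 z 0.13 0.166 0.219
0.24 55 x 0.518 0.606 z 0.131 0.209 0.219
0.25 28 x 0.55 0.606 z 0.162 0.189 0.3
0.26 173 x 0.518 0.614 z 0.129 0.247 0.3
0.27 116 x 0.514 0.606 z 0.129 0.162 0.294
0.28 74 x 0.514 0.612 z 0.13 0.161 0.298
0.29 11 x 0.545 0.61 z 0.129 0.13 0.145
0.3 20 x 0.543 0.574 z 0.129 0.13 0.132
0.31 17 x 0.514 0.576 z 0.129 0.131 0.133
0.32 4 x 0.527 0.561 z 0.129 0.129 0.131
0.34 4 x 0.531 0.577 z 0.129 0.129 0.13
0.35 4 x 0.54 0.613 z 0.129 0.13 0.131
```

drive_tool:
  plan:
    - [[0,0,-0.02],0]
    - [[0,0,-0.03],0]
    - [[0,0,-0.03],0]
    - [[0,0,0],0]
    - [[0,0,0],0]

```text
clock: 47.55
tool_pos: [0.5616, 0.2741, 0.3428]
orientation: [2.249, -2.193, -0.001]
wrist_force: [0.4, -0.2, -0.6]
finger_gap: -0.002
grip_force: 0.0
```

```bash
python3 bar.py
```

```text
at [0.5616 0.2741 0.3428] yaw -88.6 tilt 0.04 t 47.55 gap -0.002 grip 0.0 F [ 0.4 -0.2 -0.6] | move [-0.0021 -0.0021 -0.0808] roll 0.02 tool [0.0021 0.0021 0.0808]
[[[0.001, 0.0011, 0.0404], 0.009], [[0.001, 0.0011, 0.0404], 0.009]]
0.17 70 x 0.517 0.606 z 0.129 0.131 0.136
0.18 35 x 0.518 0.605 z 0.13 0.138 0.146
0.19 24 x 0.518 0.603 z 0.13 0.137 0.145
0.2 17 x 0.521 0.611 z 0.13 0.14 0.142
0.21 21 x 0.517 0.609 z 0.13 0.142 0.148
0.22 27 x 0.518 0.608 z 0.129 0.147 0.15
0.23 38 x 0.517 0.607 z 0.133 0.15 0.22
0.24 58 x 0.515 0.61 z 0.129 0.208 0.219
0.25 33 x 0.52 0.606 z 0.149 0.158 0.207
0.26 75 x 0.517 0.605 z 0.129 0.169 0.188
0.27 93 x 0.516 0.607 z 0.129 0.159 0.184
0.28 66 x 0.512 0.605 z 0.13 0.161 0.164
0.29 14 x 0.541 0.574 z 0.129 0.13 0.147
0.3 18 x 0.515 0.579 z 0.129 0.13 0.132
0.31 16 x 0.536 0.576 z 0.129 0.13 0.133
0.32 6 x 0.52 0.551 z 0.129 0.13 0.131
0.33 3 x 0.55 0.566 z 0.129 0.13 0.13
0.34 3 x 0.512 0.569 z 0.13 0.132 0.132
0.35 6 x 0.53 0.596 z 0.129 0.13 0.13
0.37 3 x 0.507 0.545 z 0.13 0.13 0.13
0.4 3 x 0.517 0.558 z 0.129 0.129 0.13
```

View pics/bar.png

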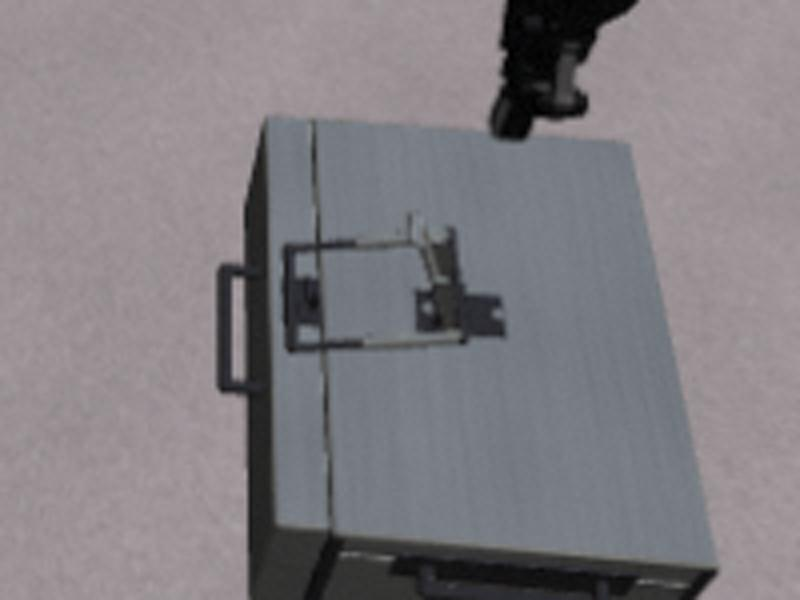

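The loop now lies down with its bar at z 0.131 and y of about 0.174, in front of the keeper lug. The lever stands at about 2.0 rad. Next I bring the closed fingers in front of the lever.

drive_tool:
  plan:
    - [[0.035,0,0],0]
    - [[0.035,0,0],0]
    - [[0,0,0.04],0]
    - [[0,0,0.04],0]
    - [[0,0,0.035],0]

```text
clock: 48.22
tool_pos: [0.5629, 0.2036, 0.2259]
orientation: [2.247, -2.192, -0.001]
wrist_force: [-0.2, 0.1, -0.7]
finger_gap: 0.001
grip_force: 0.0
```

drive_tool:
  plan:
    - [[-0.005,0,0],0]
    - [[-0.01,0,0],0]
    - [[0,0,0],0]
    - [[0,0,0],0]
    - [[0,0,0],0]

```text
clock: 48.85
tool_pos: [0.5634, 0.2193, 0.2289]
orientation: [-2.249, 2.193, -0.0]
wrist_force: [-0.4, 0.3, 0.0]
finger_gap: 0.007
grip_force: 0.0
```

```bash
python3 -c "
from h import *
go([.561,.268,.235],-88.7,.01)"
```

```text
at [0.5634 0.2193 0.2289] yaw -88.6 tilt 0.05 t 48.85 gap 0.007 grip 0.0 F [-0.4  0.3  0. ] | move [-0.0024  0.0487  0.0061] roll 0.02 tool [-0.0488  0.0012 -0.006 ]
[[[-0.0098, 0.0002, -0.0012], 0.004], [[-0.0098, 0.0002, -0.0012], 0.004], [[-0.0098, 0.0002, -0.0012], 0.004], [[-0.0098, 0.0003, -0.0012], 0.004], [[-0.0098, 0.0003, -0.0012], 0.004]]
```

drive_tool:
  plan:
    - [[-0.01,0.001,-0.001],0]
    - [[-0.01,0,-0.001],0]
    - [[-0.01,0.001,-0.002],0]
    - [[-0.01,0,-0.002],0]
    - [[-0.009,0,-0.003],0]

```text
clock: 49.48
tool_pos: [0.5597, 0.269, 0.2369]
orientation: [2.249, -2.192, -0.001]
wrist_force: [0.0, -2.0, -1.3]
finger_gap: 0.0
grip_force: 0.8
```

drive_tool:
  plan:
    - [[-0.007,0,-0.001],0]
    - [[-0.007,0,0],0]
    - [[-0.008,0,0.001],0]
    - [[-0.007,0,0.002],0]
    - [[0,0,0],0]

```text
clock: 50.1
tool_pos: [0.5592, 0.2976, 0.2349]
orientation: [2.249, -2.193, -0.0]
wrist_force: [-0.1, -1.7, -2.2]
finger_gap: 0.002
grip_force: 1.1
```

Run:
```python
from h import *
go([.559,.319,.2283],-88.7,.01)
im,d=arm.get_image('scene');cv2.imwrite('pics/l2.png',cv2.resize(im[150:300,330:530],(800,600),interpolation=cv2.INTER_CUBIC))
```

```text
at [0.5592 0.2976 0.2349] yaw -88.5 tilt 0.03 t 50.1 gap 0.002 grip 1.1 F [-0.1 -1.7 -2.2] | move [-0.0002  0.0214 -0.0066] roll 0.02 tool [-0.0214 -0.0004  0.0066]
[[[-0.0071, -0.0001, 0.0022], 0.007], [[-0.0071, -0.0001, 0.0022], 0.007], [[-0.0071, -0.0001, 0.0022], 0.007]]
```

View pics/l2.png

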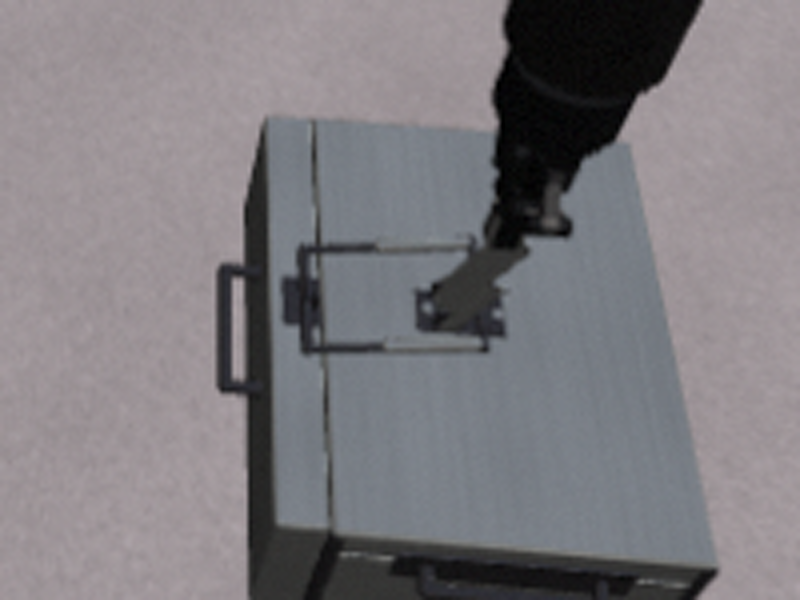

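The lever is past upright and the bar has been drawn back to the lug at crop (307,300). Continuing along the arc.

drive_tool:
  plan:
    - [[-0.007,0,0.002],0]
    - [[-0.007,0,0.002],0]
    - [[-0.007,0,0.003],0]
    - [[-0.006,0,0.004],0]
    - [[-0.006,0,0.006],0]

```text
clock: 50.78
tool_pos: [0.5588, 0.3302, 0.2191]
orientation: [-2.248, 2.193, -0.0]
wrist_force: [-0.4, -2.7, 1.8]
finger_gap: 0.0
grip_force: 1.8
```

drive_tool:
  plan:
    - [[-0.006,0,0.006],0]
    - [[-0.003,0,0.005],0]
    - [[-0.003,0,0.006],0]
    - [[-0.002,0,0.006],0]
    - [[0,0,0],0]

```text
clock: 51.4
tool_pos: [0.5578, 0.3441, 0.1944]
orientation: [2.248, -2.192, -0.0]
wrist_force: [-0.2, 0.6, 0.1]
finger_gap: -0.0
grip_force: 0.0
```

Run:
```python
from h import *
go([.559,.352,.176],-88.7,.01)
im,d=arm.get_image('scene');cv2.imwrite('pics/l3.png',cv2.resize(im[150:300,330:530],(800,600),interpolation=cv2.INTER_CUBIC))
```

```text
at [0.5578 0.3441 0.1944] yaw -88.6 tilt 0.07 t 51.4 gap -0.0 grip 0.0 F [-0.2  0.6  0.1] | move [ 0.0012  0.0079 -0.0184] roll 0.02 tool [-0.0078 -0.0014  0.0184]
[[[-0.0026, -0.0005, 0.0061], 0.006], [[-0.0026, -0.0005, 0.0061], 0.006], [[-0.0026, -0.0005, 0.0061], 0.006]]
```

View pics/l3.png

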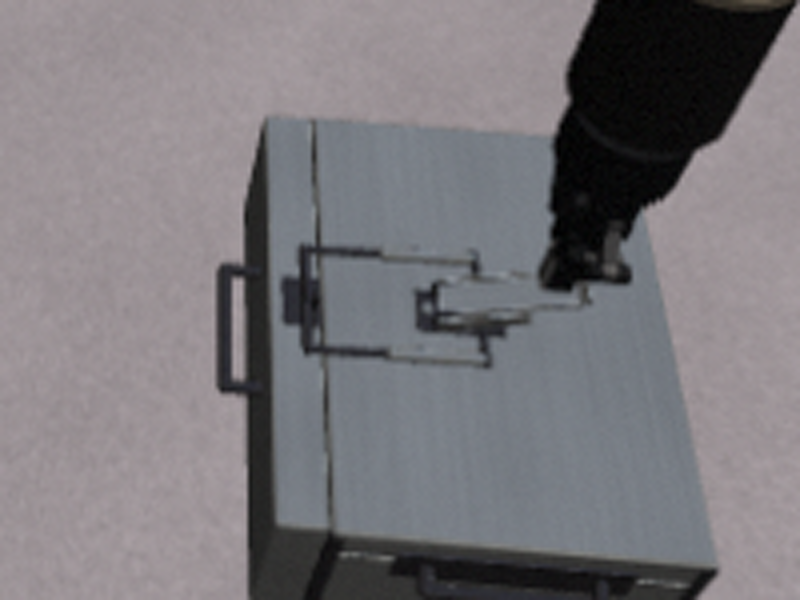

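The lever has swung down to crop (440-590,300) and the bar is held at the lug. I'll press lightly to confirm, then retreat and measure.

drive_tool:
  plan:
    - [[-0.003,0,0.008],0]
    - [[-0.003,0,0.008],0]
    - [[-0.001,0,0.006],0]
    - [[0,0,0.003],0]
    - [[0,0,0.001],0]

```text
clock: 52.08
tool_pos: [0.558, 0.3511, 0.1691]
orientation: [2.249, -2.193, 0.0]
wrist_force: [-0.2, -0.6, 0.5]
finger_gap: -0.001
grip_force: 0.0
```

drive_tool:
  plan:
    - [[0,0,-0.03],0]
    - [[0,0,-0.05],0]
    - [[0,0,-0.06],0]
    - [[0,0,-0.05],0]
    - [[0.03,0,0],0]

```text
clock: 52.7
tool_pos: [0.56, 0.3226, 0.3644]
orientation: [-2.245, 2.185, -0.002]
wrist_force: [0.3, -0.0, -1.5]
finger_gap: 0.001
grip_force: 0.0
```

drive_tool:
  plan:
    - [[0.045,0,0],0]
    - [[0.045,0,0],0]
    - [[0.045,0,0],0]
    - [[0.045,0,0],0]
    - [[0.045,0,0],0]

```text
clock: 53.32
tool_pos: [0.5639, 0.0943, 0.3592]
orientation: [-2.249, 2.193, 0.0]
wrist_force: [1.0, -0.7, -0.2]
finger_gap: 0.001
grip_force: 0.0
```

drive_tool:
  plan:
    - [[0.04,0,0],0]
    - [[0.03,0,0],0]
    - [[0,0,0],0]
    - [[0,0,0],0]
    - [[0,0,0],0]

```text
clock: 53.95
tool_pos: [0.5661, 0.0268, 0.3591]
orientation: [2.25, -2.192, -0.0]
wrist_force: [-1.5, 0.5, 0.1]
finger_gap: -0.0
grip_force: 0.0
```

```bash
sed -i 's/P\[...,1\]<.42/P[...,1]<.42/' bar.py; python3 bar.py
python3 - <<'E'
from h import *
im,d=arm.get_image('scene');cv2.imwrite('pics/fin.png',im);P=cloud(campose('scene'),d)
im,d=arm.get_image('top');cv2.imwrite('pics/fint.png',im);P=cloud(campose('top'),d)
hv=np.hstack
for n in('pics/fin.png',):
    a=cv2.imread(n);b=cv2.resize(a[170:270,380:500],(640,533),interpolation=cv2.INTER_CUBIC);cv2.imwrite('pics/finc.png',b)
E
```

```text
at [0.5661 0.0268 0.3591] yaw -88.5 tilt 0.01 t 53.95 gap -0.0 grip 0.0 F [-1.5  0.5  0.1] | move [-0.0066  0.2452 -0.0971] roll 0.02 tool [-2.452e-01  2.000e-04  9.720e-02]
[[[-0.0409, 0.0, 0.0162], 0.004], [[-0.0409, 0.0001, 0.0162], 0.004], [[-0.0409, 0.0001, 0.0162], 0.004], [[-0.0409, 0.0001, 0.0162], 0.004], [[-0.0409, 0.0001, 0.0162], 0.004]]
[[[-0.0409, 0.0001, 0.0162], 0.004]]
0.18 78 x 0.517 0.607 z 0.129 0.134 0.145
0.19 25 x 0.518 0.606 z 0.129 0.132 0.143
0.2 14 x 0.516 0.606 z 0.129 0.133 0.135
0.21 13 x 0.52 0.606 z 0.13 0.132 0.135
0.22 14 x 0.518 0.605 z 0.129 0.131 0.135
0.23 17 x 0.516 0.604 z 0.129 0.131 0.135
0.24 22 x 0.518 0.606 z 0.13 0.133 0.135
0.25 23 x 0.515 0.606 z 0.129 0.132 0.137
0.26 35 x 0.519 0.607 z 0.129 0.131 0.138
0.27 72 x 0.516 0.606 z 0.129 0.135 0.146
0.28 74 x 0.515 0.606 z 0.129 0.141 0.147
0.29 64 x 0.518 0.605 z 0.13 0.142 0.149
0.3 74 x 0.514 0.605 z 0.129 0.141 0.147
0.31 48 x 0.538 0.577 z 0.13 0.143 0.147
0.32 51 x 0.538 0.599 z 0.13 0.142 0.147
0.33 36 x 0.522 0.582 z 0.129 0.143 0.147
0.34 36 x 0.521 0.596 z 0.13 0.143 0.149
0.35 28 x 0.512 0.57 z 0.129 0.143 0.146
0.36 35 x 0.545 0.613 z 0.129 0.144 0.149
0.37 12 x 0.521 0.584 z 0.129 0.147 0.151
```

View pics/fin.png

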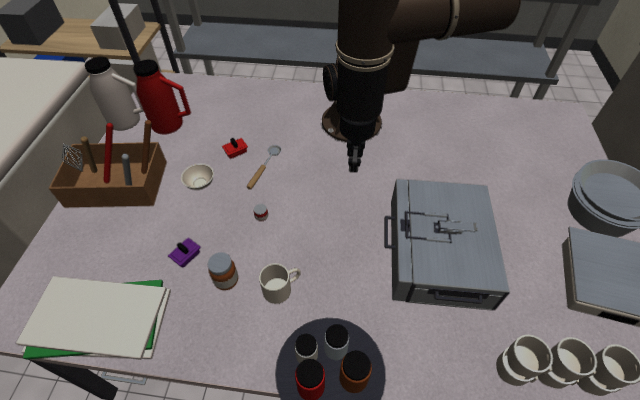

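View pics/finc.png

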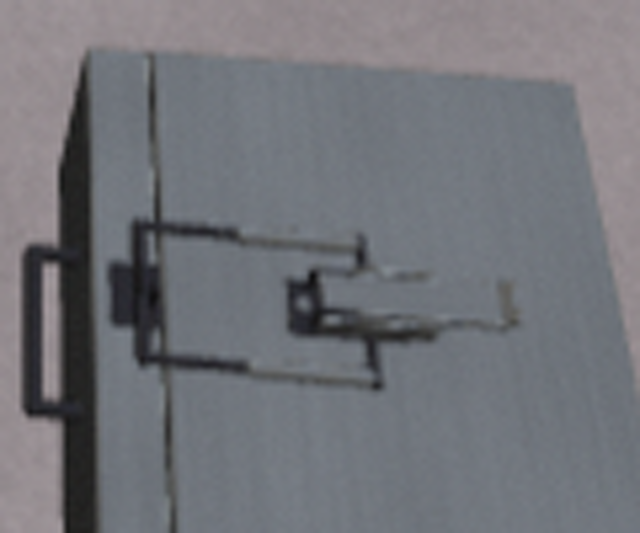

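The final view shows the lever flat, with its upper face at z 0.143. The loop is taut: pin to bar is about 118 mm against 111 mm slack, with the bar in front of the lug. The bystanders are untouched, so I'm handing in.

```bash
python3 -c "
from station import arm
print(arm.job_done())"
```

```text
the job is handed in; nothing more can be done
None
```

All five covered dishes stand flat in the drawer, the drawer is pushed home, and the latch is hooked and shut with the loop pulled tight; I handed the job in at about 54 s, and no verdict came back.

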